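Bottle the counted valve balls

ROBOT

A 7-joint arm with a two-finger parallel gripper is mounted at the origin on the work surface. World frame = base frame: x ahead of the robot, y to its left, z up, the work surface at z = 0. Lengths are in m, angles in rad, forces in N, time in s.
With the tool pointing down it reaches from about 0.4 to 0.85 m from the base axis. Payload 10.4 kg.
Tool frame: the origin (TCP) lies on the centre line of the jaws, within the pads' length; the fingertips stand r.tips_ahead ahead of it and the grasp point (between the pads) lies 5 mm behind it (r.tips_ahead is the distance from the TCP to the fingertips, in m); z points along the fingers, y is the direction in which the jaws open and shut (so a half turn about z gives the same grasp; the last joint's range is limited). The gripper opens to 87 mm and grips with 3 to 60 N. Pads are 19 mm wide; open, the fingers measure 117 mm over their backs; the gripper's body (75 mm by 190 mm) begins 51 mm behind the grasp point.
Start: joints at [-1.281, 0.332, -0.065, 1.46, 0.022, 1.35, -0.088], TCP at [0.192, 0.595, 0.237] pointing down, gripper open.
Joint ranges: [-2.6, 2.6], [-0.5, 2.12], [-1.47, 1.34], [0.16, 2.42], [-1.27, 4.41], [0.06, 2.06], [-2.6, 2.6]. Speed limits (rad/s): [2.22, 2.22, 2.79, 2.79, 3.14, 3.14, 3.14].

INTERFACE

Orientations are given as a unit quaternion [w, x, y, z].
In Python, from workcell import r gives the robot as it stands. The module is installed in compiled form; this text tells all that it offers.
- The arm moves only by the tool play_rows, never from a script. Its argument "plan" is a list that holds one entry, the list of rows, each a list of 7 numbers: the shift along the tool's x, y, z in mm, then the turn, a rotation vector about the tool's x, y, z in degrees, then the opening, from 0 (shut) to 1 (fully open). In form: [[[tx, ty, tz, rx, ry, rz, jaw], ...]]. A call has 1 to 8 rows; each row is the pose to reach, as a shift and turn from the pose commanded when the call began, along the tool's axes at that moment; what a row does not reach only later rows make up. A row lasts 1/8 s, in which the tool goes at most 62.5 mm and 10.7 degrees, less where a joint would pass 70% of its speed; a pose out of reach is approached as far as the arm can. A call with a gripper value outside its range is refused whole. The fingers move at their own pace and stop on an object; "force" is the grip in N (left out, the last holds). Time passes only in rows, so rows that repeat a pose let the fingers close. It gives the time, the measured TCP pose, the force and the opening at its end, in the units of the state.
- r.state(): the state, without advancing time (a new reading comes with each control period).
- r.read_camera(name): name is "scene" or "top"; returns the picture (480x640x3 uint8, red, green, blue); there is no depth.
- r.camera_info(name): a dict with "mtx" (3x3 intrinsics, pixels), "dist_coeffs" ([k1, k2, p1, p2, k3] as OpenCV has them; the pictures are not rectified), "position" and "attitude" of the camera in the world. Camera axes: x right, y up, looking along -z (the intrinsics and any distortion apply to the point x, -y, -z); pixel columns grow to the right and rows downward; lengths in m; the calibration is good to about 2 mm. A picture is of the moment at which its call begins. camera_info takes no time and is no camera call.
- r.hand_in(): hands the job in, once; it reports no verdict.
The state is a dict: "time": time; "joints": joint angles; "joint_vel": joint speeds; "effort": joint torques, N m; "position": TCP position; "orientation": TCP orientation; "contact_force": force on the tool from outside, world axes, zero at the start; "moment": the same for the moment, N m; "grip_width": opening from 0.0 (shut) to 1.0 (fully open).
Only numpy, scipy, OpenCV 4.12 (cv2) and the standard library are available. Lean on these libraries where they do the work, as an engineer would, in place of code of your own. Each camera call takes 0.05 s, during which the arm holds its last target.

TASK

Push the sprung swing gate off the jar until it snaps fully open, then empty every scoop that holds balls into the jar: rest its lip just inside the narrow mouth before you tip it, and level it again before you lift it out, keeping scoops level everywhere else. Stand all three scoops, also any that was empty, upright on the floor of the stainless returns tray, and once all the balls are in the jar push the gate back until it snaps shut; do not push the carton or the tape roll about.

Things in the scene. Friction and masses are not known exactly. Their poses are not given: they have to be found in the camera images.
- mouth (a point): Centre of the clear jar's mouth at rim height, 125 mm above the bench. Mouth 46 mm across inside, 52 outside; straight neck 29 mm deep, below it the jar widens to 68 mm. The jar is fixed on a dark base plate 130 x 200 x 12 mm, which reaches 65 mm to +-x, 70 mm to -y and 130 mm to +y of it. Site z up; the gate's pillar stands 85 mm to the point's +y side.
- gate_pivot (a point): Axis (vertical) of the swing gate, on top of the aluminium pillar beside the jar, at rim height. The pillar is 22 mm thick; a second post with the spring strut stands 41 mm to +x and 29 mm to +y of it; nothing here rises more than 24 mm above this point.
- gate (a joint): Swing gate: flat steel arm with a disc 60 mm across, 2 to 7 mm above the rim, swinging level about the pillar. 0 = shut (disc over the mouth), 1.9 rad = fully open. It opens clockwise seen from above: the disc leaves the mouth to its -x side and ends beside the pillar. Sprung over centre at 0.95 rad: pushed past that it snaps to the other stop. About 4 N at the peg moves it off a stop.
- gate_peg (a point): Middle of the upright black push peg on the gate's disc: 14 mm thick, 34 mm tall, from 7 to 41 mm above the rim, 85 mm from the pivot; push it sideways.
- mat: Black rubber supply mat, 320 x 220 x 3 mm, fixed; origin at the centre of its underside. The scoops stand on it, up to three balls in each. Mat and returns tray may change sides.
- returns: Shallow stainless returns tray, 280 (x) x 190 (y) x 16 mm outside, walls and floor 4 mm thick, fixed; origin at the centre of its underside.
- scoop1: Steel counting scoop, 180 g: straight open channel, 25 mm wide outside, 19 inside, on a grey foot 80 x 44 x 6 mm (x -42 to 38 mm). Origin on the underside, x along the channel to the spout, z up. The channel's flat upright sides are the grip: x -42 to 40, z 6 to 34 mm. Beyond x = 40 the spout overhangs. Centre of mass near x = 5. It holds 0 to 3 balls.
- spout1 (a point): Spout end of that scoop: middle of the channel floor's end edge, x = 84, z = 22.6 mm in the scoop's frame; same axes. A lip 25 mm wide hangs 13 mm down from here; spout walls rise 11 mm above. The floor is level at z = 9 mm up to x = 20, then climbs 12 degrees to the spout, so the balls stay in while the scoop is level; tipped spout-down by 40 degrees they all roll out.
- scoop2: Steel counting scoop, 180 g: straight open channel, 25 mm wide outside, 19 inside, on a grey foot 80 x 44 x 6 mm (x -42 to 38 mm). Origin on the underside, x along the channel to the spout, z up. The channel's flat upright sides are the grip: x -42 to 40, z 6 to 34 mm. Beyond x = 40 the spout overhangs. Centre of mass near x = 5. It holds 0 to 3 balls.
- spout2 (a point): Spout end of that scoop: middle of the channel floor's end edge, x = 84, z = 22.6 mm in the scoop's frame; same axes. A lip 25 mm wide hangs 13 mm down from here; spout walls rise 11 mm above. The floor is level at z = 9 mm up to x = 20, then climbs 12 degrees to the spout, so the balls stay in while the scoop is level; tipped spout-down by 40 degrees they all roll out.
- scoop3: Steel counting scoop, 180 g: straight open channel, 25 mm wide outside, 19 inside, on a grey foot 80 x 44 x 6 mm (x -42 to 38 mm). Origin on the underside, x along the channel to the spout, z up. The channel's flat upright sides are the grip: x -42 to 40, z 6 to 34 mm. Beyond x = 40 the spout overhangs. Centre of mass near x = 5. It holds 0 to 3 balls.
- spout3 (a point): Spout end of that scoop: middle of the channel floor's end edge, x = 84, z = 22.6 mm in the scoop's frame; same axes. A lip 25 mm wide hangs 13 mm down from here; spout walls rise 11 mm above. The floor is level at z = 9 mm up to x = 20, then climbs 12 degrees to the spout, so the balls stay in while the scoop is level; tipped spout-down by 40 degrees they all roll out.
- ball1a: Steel valve ball, 14 mm across, 11.5 g (origin at its centre), starts in scoop 1, or is absent.
- ball1b: Steel valve ball, 14 mm across, 11.5 g (origin at its centre), starts in scoop 1, or is absent.
- ball1c: Steel valve ball, 14 mm across, 11.5 g (origin at its centre), starts in scoop 1, or is absent.
- ball2a: Steel valve ball, 14 mm across, 11.5 g (origin at its centre), starts in scoop 2, or is absent.
- ball2b: Steel valve ball, 14 mm across, 11.5 g (origin at its centre), starts in scoop 2, or is absent.
- ball2c: Steel valve ball, 14 mm across, 11.5 g (origin at its centre), starts in scoop 2, or is absent.
- ball3a: Steel valve ball, 14 mm across, 11.5 g (origin at its centre), starts in scoop 3, or is absent.
- ball3b: Steel valve ball, 14 mm across, 11.5 g (origin at its centre), starts in scoop 3, or is absent.
- ball3c: Steel valve ball, 14 mm across, 11.5 g (origin at its centre), starts in scoop 3, or is absent.
- carton: Bystander: small closed cardboard carton 60 x 90 x 50 mm; origin under its centre.
- tape_roll: Bystander: roll of paper tape, 80 mm across, 24 mm high; origin under its centre.
Mind the look-alikes: they are no part of the job. Leave any green or yellow look-alike of the scoop3 alone.

How it is judged:
By the outcome, as a careful person would: the job done as asked, in the order asked, and still so for the second after the job is handed in, with the robot touching nothing.
Of ball1a, ball1b, ball1c, ball2a, ball2b, ball2c, ball3a, ball3b, ball3c only 2 to 8 are there at a start; the rules pass over those that are not, and their reading is None.
At some moment in a run one of scoop1, scoop2, scoop3 may be knocked a few centimetres aside while the robot is not near it.
It also fails if it takes over 208 s, if anything falls off the work surface, if the arm or the gripper's body presses on something with over 40 N, if the wrist force passes 120 N, or if a joint passes its speed limit or range.

## Working session

There is one attempt and no reset: what is moved stays moved. The work goes in short steps, Python scripts to look and compute and a tool call to move; the robot and the scene stay as the last step left them, time stands still between calls to the robot, and variables do not carry over. Pictures are saved under pics/ and viewed, and the job is handed in when it is done.

Besides the shell and the picture viewer there is one more tool, called after "Emit:" by a JSON object that holds its "op" and its "data". play_rows: Moves the arm, as the interface text tells. Its arguments: {"type":"object","properties":{"plan":{"type":"array"},"force":{"type":"number"}},"required":["plan"]}

```bash
mkdir -p pics; python3 - <<'E'
from workcell import r
import cv2
print(r.state()); print(r.tips_ahead)
for n in ("scene","top"):
    print(n,r.camera_info(n))
    cv2.imwrite(f"pics/{n}0.png",r.read_camera(n)[:,:,::-1])
E
```

```text
{'time': 0.0, 'joints': array([-1.28059271,  0.3328373 , -0.0646965 ,  1.46096496,  0.02158549,
        1.3498614 , -0.0885622 ]), 'joint_vel': array([ 0.00028877,  0.00130168, -0.00089127,  0.00019568, -0.00141122,
        0.00123278, -0.00030001]), 'effort': array([ 9.51352831e-05, -6.23245597e+01,  2.45717238e-02, -3.89898419e+01,
       -6.14079041e-02,  3.97349638e-02,  1.54184836e-04]), 'position': array([0.19221897, 0.5943231 , 0.2357642 ]), 'orientation': array([-8.18371298e-05,  1.55788231e-01,  9.87790238e-01, -6.83218916e-04]), 'contact_force': array([-0.46167791, -0.14597958, -0.47917029]), 'moment': array([-0.03073949,  0.023612  ,  0.06486194]), 'grip_width': 0.998232460492543}
0.014
scene {'mtx': array([[602.91253105,   0.        , 318.26550757],
       [  0.        , 602.91253105, 235.12361439],
       [  0.        ,   0.        ,   1.        ]]), 'dist_coeffs': array([-0.14212133,  0.        ,  0.        ,  0.        ,  0.        ]), 'position': array([ 1.48957352, -0.89616451,  1.05497397]), 'attitude': array([0.82812579, 0.43074196, 0.16718834, 0.31735957])}
top {'mtx': array([[497.28534415,   0.        , 324.08076144],
       [  0.        , 497.28534415, 241.83650879],
       [  0.        ,   0.        ,   1.        ]]), 'dist_coeffs': array([-0.13379686,  0.        ,  0.        ,  0.        ,  0.        ]), 'position': array([0.37668593, 0.07938815, 1.22490671]), 'attitude': array([ 0.7115756 ,  0.064216  , -0.0622881 , -0.69689071])}
```

View pics/scene0.png

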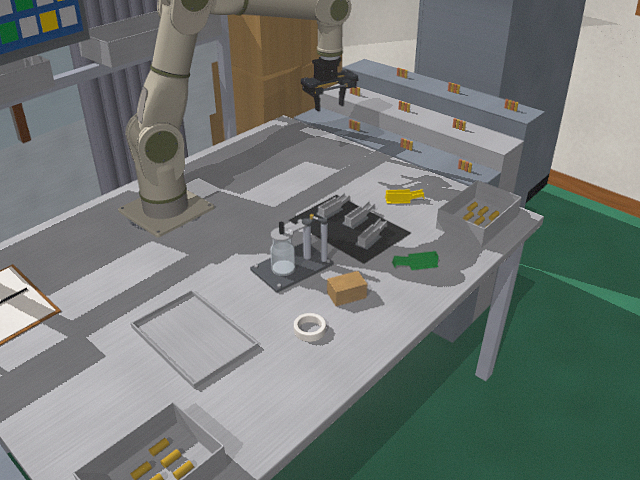

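View pics/top0.png

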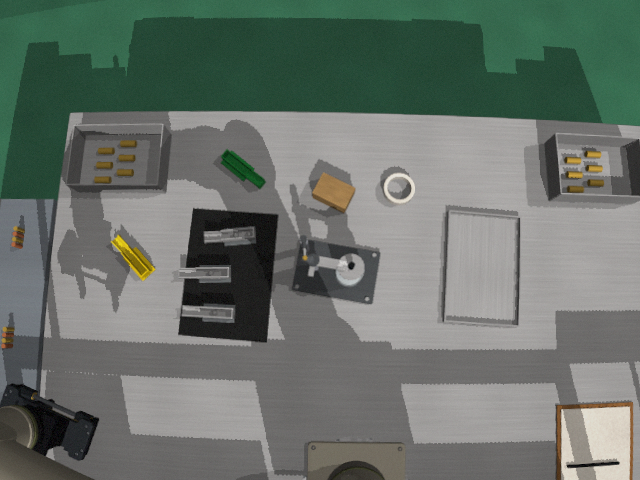

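The top view has x pointing up and y to the left. The black mat at (228,275) holds three steel scoops at about (230,236), (205,273) and (208,313). The jar mouth is at (350,268), the tray at (482,266), the carton at (333,192) and the tape at (399,188). The look-alikes are green (243,169) and yellow (132,257).

```bash
cat > h.py <<'E'
import numpy as np, cv2
from scipy.spatial.transform import Rotation as R
from workcell import r
def rot(q): q=np.asarray(q); return R.from_quat([q[1],q[2],q[3],q[0]])
C={n:r.camera_info(n) for n in("scene","top")}
def ray(n,uv):
    c=C[n]; p=cv2.undistortPoints(np.array([[uv]],float),c["mtx"],c["dist_coeffs"])[0,0]
    d=rot(c["attitude"]).apply([p[0],-p[1],-1.]); return np.array(c["position"]),d
def onz(n,uv,z):
    o,d=ray(n,uv); return (o+d*(z-o[2])/d[2])
def proj(n,P):
    c=C[n]; q=rot(c["attitude"]).inv().apply(np.atleast_2d(P)-c["position"]); q=q*[1,-1,-1]
    return cv2.projectPoints(q,np.zeros(3),np.zeros(3),c["mtx"],c["dist_coeffs"])[0][:,0]
def two(uv1,uv2):
    o1,d1=ray("scene",uv1);o2,d2=ray("top",uv2)
    A=np.c_[d1,-d2];t=np.linalg.lstsq(A,o2-o1,rcond=None)[0]
    a=o1+d1*t[0];b=o2+d2*t[1];return (a+b)/2,np.linalg.norm(a-b)
def grab(n,f,box=None,s=1):
    im=r.read_camera(n)[:,:,::-1]; 
    cv2.imwrite(f"pics/{f}_full.png",im)
    crop(f,im,box,s)
def crop(f,im,box,s):
    if box: x,y,w,h=box; im=im[y:y+h,x:x+w]
    cv2.imwrite(f"pics/{f}.png",cv2.resize(im,None,fx=s,fy=s,interpolation=cv2.INTER_CUBIC))
E
python3 - <<'E'
from h import *
t=cv2.imread("pics/top0.png"); s=cv2.imread("pics/scene0.png")
crop("c_top_mat",t,(165,200,130,150),4)
crop("c_top_jar",t,(280,225,110,90),6)
crop("c_scene_mat",s,(240,180,180,120),4)
E
```

```text
(no output)
```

View pics/c_top_mat.png

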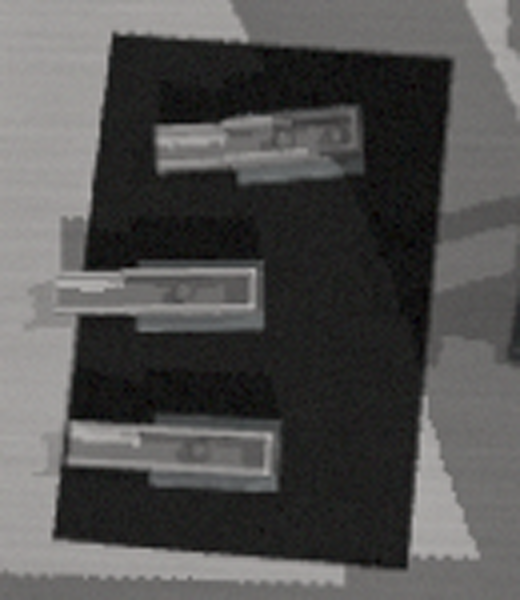

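View pics/c_top_jar.png

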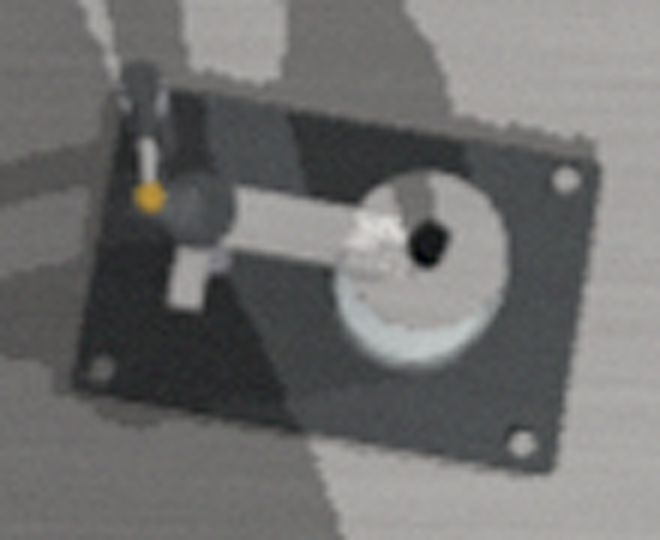

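View pics/c_scene_mat.png

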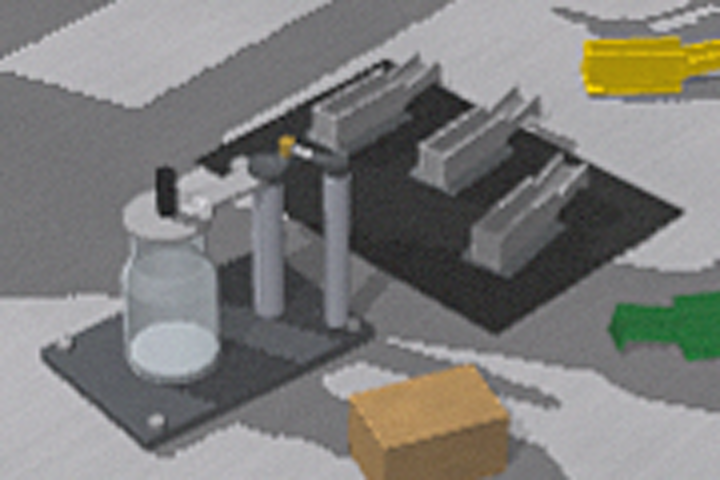

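```bash
python3 - <<'E'
from h import *
np.set_printoptions(precision=4,suppress=True)
t=cv2.imread("pics/top0.png")
for c in [(380.3,251.0),(372.0,303.8),(292.3,290.3)]: print("base",onz("top",c,.012))
# screw holes
for c in [(566,180),(522,443),(102,368)]: print("hole",onz("top",(280+c[0]/6-.4,225+c[1]/6-.4),.012))
a=onz("top",(380.3,251.0),.012);b=onz("top",(372.0,303.8),.012);c=onz("top",(292.3,290.3),.012)
ey=(c-b)/np.linalg.norm(c-b);ex=(a-b)/np.linalg.norm(a-b);print(ex,ey,np.linalg.norm(c-b),np.linalg.norm(a-b),np.degrees(np.arctan2(ey[1],ey[0])))
m=(a+c)/2-ey*.03;print("mouth",m)
print("peg",two((281.0,222.5),(351.2,264.8)))
print("peg@rim41",onz("top",(351.2,264.8),.166))
# jar bottom/top, pillar top
print("pillar",onz("top",(280+198/6-.4,225+208/6-.4),.130))
hsv=cv2.cvtColor(t,cv2.COLOR_BGR2HSV)
m=(hsv[...,2]<45).astype(np.uint8); n,l,s,_=cv2.connectedComponentsWithStats(m);
for i in range(1,n):
    if s[i,4]>500: print(s[i])
for c in [(445,209),(520,212),(518,325),(441,323)]: print("tray",onz("top",c,.016))
for nme,c in dict(carton=(333,191),tape=(399,188),green=(243,169),yel=(132,257)).items(): print(nme,onz("top",c,.03))
# scoop foot & channel corners (crop /4 + offset)
P={'top':dict(chan=[(155,127),(158,172),(360,106),(362,150)],foot=[(365,170),(238,184)]),
'mid':dict(chan=[(53,272),(53,311),(264,263),(264,310)],foot=[(264,329),(137,331)]),
'bot':dict(chan=[(66,424),(66,466),(278,420),(278,473)],foot=[(280,490),(150,488)])}
for k,v in P.items():
    print(k,[onz("top",(165+p[0]/4-.4,200+p[1]/4-.4),.037)[:2] for p in v['chan']],'foot',[onz("top",(165+p[0]/4-.4,200+p[1]/4-.4),.009)[:2] for p in v['foot']])
E
```

```text
base [ 0.5761 -0.0545  0.012 ]
base [ 0.4456 -0.0347  0.012 ]
base [0.4745 0.16   0.012 ]
hole [ 0.5668 -0.0388  0.012 ]
hole [ 0.4584 -0.0214  0.012 ]
hole [0.4854 0.1499 0.012 ]
[ 0.9886 -0.1504  0.    ] [0.1468 0.9892 0.    ] 0.19686360986302934 0.13203141172360797 81.55621869413774
mouth [0.5209 0.0231 0.012 ]
peg (array([0.5202, 0.0253, 0.1638]), np.float64(0.0010976195978554453))
peg@rim41 [0.5195 0.025  0.166 ]
pillar [0.535  0.1092 0.13  ]
[ 179  209   99  133 8501]
[   0  384   99   76 2919]
tray [ 0.686  -0.2181  0.016 ]
tray [ 0.6834 -0.4137  0.016 ]
tray [ 0.3978 -0.3958  0.016 ]
tray [ 0.4014 -0.2027  0.016 ]
carton [0.7222 0.0654 0.03  ]
tape [ 0.7338 -0.0996  0.03  ]
green [0.7757 0.2936 0.03  ]
yel [0.5449 0.5606 0.03  ]
top [array([0.6118, 0.3821]), array([0.5838, 0.3784]), array([0.6274, 0.2558]), array([0.6   , 0.2533])] foot [array([0.5926, 0.255 ]), array([0.5821, 0.3343])]
mid [array([0.5206, 0.4396]), array([0.4968, 0.438 ]), array([0.5292, 0.3098]), array([0.5007, 0.3084])] foot [array([0.4919, 0.3132]), array([0.4886, 0.3925])]
bot [array([0.4288, 0.4255]), array([0.4037, 0.4239]), array([0.4349, 0.2967]), array([0.4035, 0.2952])] foot [array([0.3938, 0.2986]), array([0.3926, 0.3788])]
```

```bash
cat > plan.py <<'E'
from h import *
import json,os,sys
F="cmd.json"
def load():
    d=json.load(open(F)); return np.array(d["p"]),R.from_quat(d["q"])
def save(p,q): json.dump(dict(p=list(map(float,p)),q=list(map(float,q.as_quat()))),open(F,"w"))
def tool(yaw,tilt=0,lean=0):
    """tool orientation: tool x at azimuth yaw deg, z down; tilt = spout-down deg (about tool -y)"""
    b=R.from_matrix(np.c_[[0,1,0],[1,0,0],[0,0,-1]])  # x->+y,y->+x,z->-z  (yaw=90)
    return R.from_euler("z",yaw-90,degrees=True)*b*R.from_rotvec([0,-np.radians(tilt),0])
def row(p,q,base=None):
    P,Q=base or load()
    t=Q.inv().apply(np.asarray(p)-P)*1e3; w=np.degrees((Q.inv()*q).as_rotvec())
    return [round(x*2)/2 for x in t]+[round(x*10)/10 for x in w]
def did(rw):
    P,Q=load(); rw=np.array(rw,float)
    save(P+Q.apply(rw[:3]/1e3),Q*R.from_rotvec(np.radians(rw[3:6])))
def stat(upd=False):
    s=r.state();P,Q=load();q=rot(s["orientation"])
    print("t %.2f"%s["time"],"dp_mm",np.round((s["position"]-P)*1e3,1),"dang",np.round(np.degrees((Q.inv()*q).as_rotvec()),1),"F",np.round(s["contact_force"],1),"w %.3f"%s["grip_width"],"pos",np.round(s["position"],4),"j",np.round(s["joints"],2))
    if upd: save(s["position"],q)
ex=np.array([.9892,-.147,0]);ey=np.array([.147,.9892,0]); mouth=np.array([.5203,.0245,.125]); piv=mouth+.085*ey
E
python3 - <<'E'
from plan import *
t=cv2.imread("pics/top0.png");crop("z",t,(170,215,90,115),7)
s=rot(r.state()["orientation"]).as_matrix();print(s)
y=np.degrees(np.arctan2(s[1,0],s[0,0]));print(y)
save([.192,.595,.237],tool(round(y,1))); stat()
q=tool(81.6)
p=mouth+ex*.04; p[2]=.236; print(row(p,q))
P0=(p,q)
for a in [0,.3,.6,.9,1.1,1.25]:
    pk=piv+.085*(-np.sin(a)*ex-np.cos(a)*ey)+ex*(.021); pk[2]=.165
    print(a,row(pk,q,P0))
E
```

```text
[[-9.51471244e-01  3.07737500e-01 -3.21519987e-04]
 [ 3.07737661e-01  9.51470495e-01 -1.19548266e-03]
 [-6.19780643e-05 -1.23641118e-03 -9.99999234e-01]]
162.0770557286968
t 0.10 dp_mm [ 0.2 -0.6 -1.2] dang [ 0.1 -0.   0. ] F [ 0.2 -0.1 -0.6] w 0.997 pos [0.1922 0.5944 0.2358] j [-1.28  0.33 -0.06  1.46  0.02  1.35 -0.09]
[-527.0, -435.5, 1.0, 0.0, 0.0, 80.5]
0 [0.0, -19.0, 71.0, 0.0, 0.0, 0.0]
0.3 [4.0, -44.0, 71.0, 0.0, 0.0, 0.0]
0.6 [15.0, -67.0, 71.0, 0.0, 0.0, 0.0]
0.9 [32.0, -85.5, 71.0, 0.0, 0.0, 0.0]
1.1 [46.5, -94.5, 71.0, 0.0, 0.0, 0.0]
1.25 [58.5, -99.5, 71.0, 0.0, 0.0, 0.0]
```

View pics/z.png

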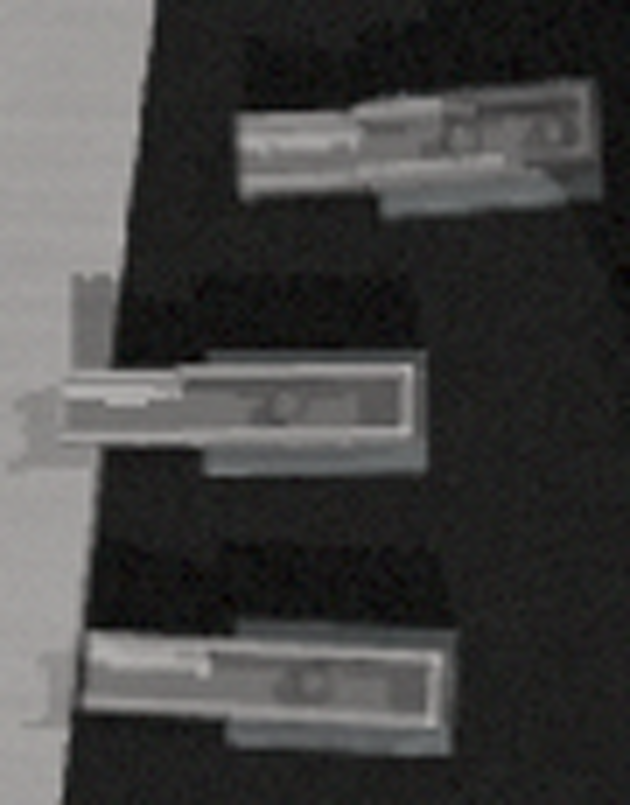

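Close crop of the mat: scoop A (top) shows two balls, B (middle) one and C (bottom) one. All three stand on the mat with spouts towards +y. The three grey steel scoops on the mat are the targets, so I leave the yellow one at (132,257) and the green one at (243,169) alone. The gate comes first.

Emit:
{"op": "play_rows", "data": {"plan": [[[-527,-435.5,1,0,0,80.5,0],[-527,-435.5,1,0,0,80.5,0],[-527,-435.5,1,0,0,80.5,0],[-527,-435.5,1,0,0,80.5,0],[-527,-435.5,1,0,0,80.5,0],[-527,-435.5,1,0,0,80.5,0],[-527,-435.5,1,0,0,80.5,0],[-527,-435.5,1,0,0,80.5,0]]]}}

```text
time: 1.1
position: [0.4617, 0.1712, 0.2358]
orientation: [-0.0, 0.759, 0.652, 0.0]
contact_force: [0.9, 0.4, -0.6]
grip_width: 0.17
```

```bash
python3 - <<'E'
from plan import *
stat(); 
p=mouth+ex*.04; p[2]=.236
s=r.state();print(row(p,tool(81.6),(s["position"],rot(s["orientation"]))))
E
```

```text
t 1.10 dp_mm [ 269.7 -423.8   -1.2] dang [-0.   0.  80.8] F [ 0.9  0.4 -0.6] w 0.170 pos [0.4617 0.1712 0.2358] j [-0.83  0.03  0.39  1.82 -0.01  1.3  -0.59]
[-136.0, 120.0, -0.5, 0.0, 0.0, -0.3]
```

Emit:
{"op": "play_rows", "data": {"plan": [[[-136,120,0,0,0,0,0],[-136,120,0,0,0,0,0],[-136,120,0,0,0,0,0],[-136,120,0,0,0,0,0],[-136,120,71,0,0,0,0],[-136,120,71,0,0,0,0],[-136,120,71,0,0,0,0]]]}}

```text
time: 1.98
position: [0.5597, 0.0215, 0.1655]
orientation: [-0.0, 0.757, 0.654, -0.0]
contact_force: [0.6, -0.7, 1.3]
grip_width: 0.004
```

```bash
python3 - <<'E'
from plan import *
stat(True); q=tool(81.6)
for i in range(3): print(r.state()["position"])
for a in [0,.3,.6,.9,1.1,1.25]:
    pk=piv+.085*(-np.sin(a)*ex-np.cos(a)*ey)+ex*(.021); pk[2]=.165
    print(a,row(pk,q))
grab("top","t1",(270,200,120,110),5)
E
```

```text
t 1.98 dp_mm [ 367.7 -573.5  -71.5] dang [ 0.   0.  80.5] F [ 0.6 -0.7  1.3] w 0.004 pos [0.5597 0.0215 0.1655] j [-0.59  0.26  0.55  1.75 -0.15  1.17 -0.14]
[0.55970518 0.02147497 0.16547095]
[0.55970518 0.02147497 0.16547095]
[0.55970518 0.02147497 0.16547095]
0 [-3.0, -18.5, 0.5, 0.0, 0.0, 0.0]
0.3 [1.0, -43.5, 0.5, 0.0, 0.0, 0.0]
0.6 [12.0, -66.5, 0.5, 0.0, 0.0, 0.0]
0.9 [29.5, -85.0, 0.5, 0.0, 0.0, 0.0]
1.1 [44.0, -94.0, 0.5, 0.0, 0.0, 0.0]
1.25 [55.5, -99.0, 0.5, 0.0, 0.0, 0.0]
```

View pics/t1.png

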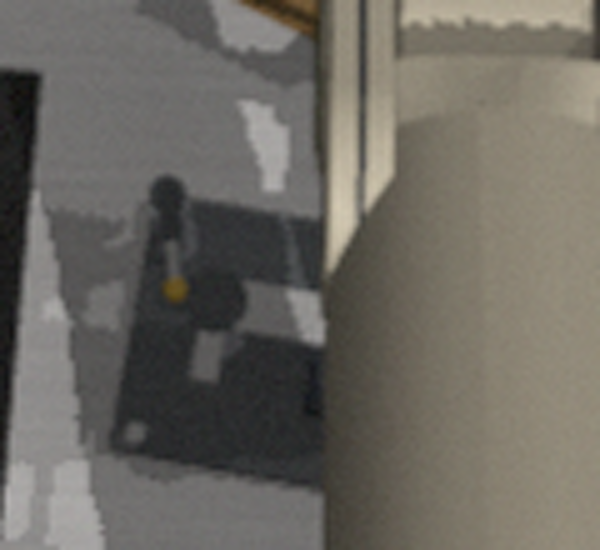

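The arm hides the jar in this view, while the gate arm still shows shut near (320,260). I push along the arc now.

Emit:
{"op": "play_rows", "data": {"plan": [[[-3,-18,0,0,0,0,0],[-1,-31,0,0,0,0,0],[1,-44,0,0,0,0,0],[7,-56,0,0,0,0,0],[12,-67,0,0,0,0,0],[21,-77,0,0,0,0,0],[30,-86,0,0,0,0,0],[40,-92,0,0,0,0,0]]]}}

```text
time: 3.02
position: [0.4739, 0.0751, 0.1647]
orientation: [-0.0, 0.757, 0.654, -0.0]
contact_force: [0.4, -0.2, 0.0]
grip_width: 0.007
```

```bash
python3 - <<'E'
from plan import *
did([40,-92,0,0,0,0]);stat()
q=tool(81.6)
for a in [.9,1.1,1.25,1.4]:
    pk=piv+.085*(-np.sin(a)*ex-np.cos(a)*ey)+ex*(.021); pk[2]=.165
    print(a,row(pk,q))
grab("scene","s2",(220,180,160,120),5)
E
```

```text
t 3.02 dp_mm [-0.7  0.7 -0.8] dang [0. 0. 0.] F [ 0.4 -0.2  0. ] w 0.007 pos [0.4739 0.0751 0.1647] j [-0.72  0.06  0.49  1.95 -0.03  1.14 -0.37]
0.9 [-10.5, 7.0, 0.5, 0.0, 0.0, 0.0]
1.1 [4.0, -2.0, 0.5, 0.0, 0.0, 0.0]
1.25 [15.5, -7.0, 0.5, 0.0, 0.0, 0.0]
1.4 [28.0, -10.0, 0.5, 0.0, 0.0, 0.0]
```

View pics/s2.png

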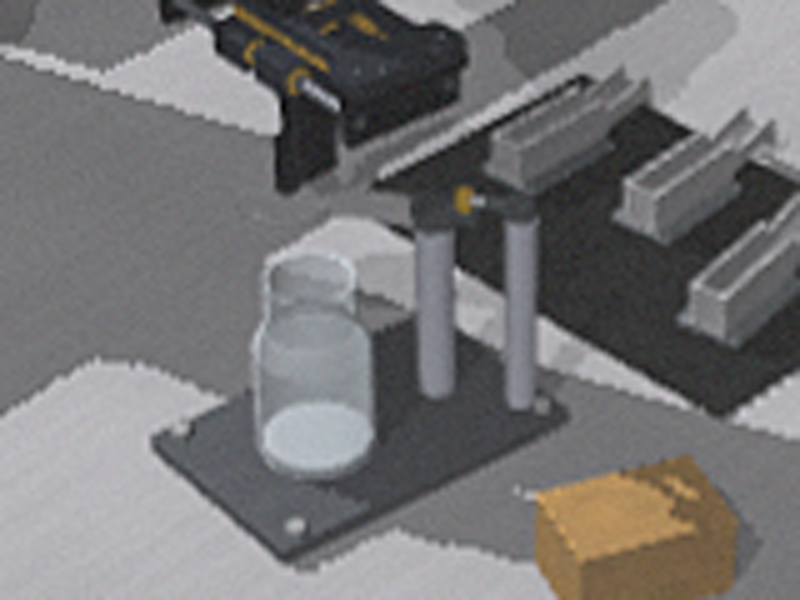

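The gate has swung open: the mouth rim is clear at crop (310,275). I'll free-test the tipped wrist pose above the jar before grasping anything.

```bash
cat >> plan.py <<'E'
def scoopR(yaw,th): # scoop frame orientation, spout-down th
    return R.from_euler("z",yaw,degrees=True)*R.from_rotvec([0,np.radians(th),0])
def tcp_spout(spout,yaw,th,g,L=0):
    """TCP pose so that the spout point is at spout; g = TCP in scoop frame (m)"""
    S=scoopR(yaw,th); return np.asarray(spout)+S.apply(np.asarray(g)-[.084,0,.0226]), tool(yaw,th+L)
E
python3 - <<'E'
from plan import *
print("mouth scene",onz("scene",(220+310/5-.4,180+275/5-.4),.125), "top?")
g=[.002,0,.023]
for th in (0,45):
    p,q=tcp_spout(mouth-ey*.004+[0,0,.06],81.6,th,g); print(th,p,row(p,q))
E
```

```text
mouth scene [0.52102121 0.02540773 0.125     ] top?
0 [ 0.50773319 -0.06057713  0.1854    ] [-129.0, 52.5, -20.0, 0.0, 0.0, 0.0]
45 [ 0.51128302 -0.03653773  0.2432656 ] [-104.5, 52.5, -78.0, 0.0, -45.0, 0.0]
```

Emit:
{"op": "play_rows", "data": {"plan": [[[0,0,-60,0,0,0,0.5],[-60,30,-80,0,-10,0,0.5],[-104,52,-78,0,-20,0,0.5],[-104,52,-78,0,-30,0,0.5],[-104,52,-78,0,-40,0,0.5],[-104,52,-78,0,-45,0,0.5],[-104,52,-78,0,-45,0,0.5]]]}}

```text
time: 3.95
position: [0.5105, -0.0347, 0.2413]
orientation: [0.25, 0.698, 0.605, -0.291]
contact_force: [-1.1, 0.3, 0.2]
grip_width: 0.496
```

```bash
python3 - <<'E'
from plan import *
did([-104,52,-78,0,-45,0]);stat()
A=np.array([.6085,.2963]);S=scoopR(97.1,0)
p=np.r_[A,.003]+S.apply([.002,0,.0235]); q=tool(97.1); p2=p+[0,0,.06]
print(p,row(p2,q))
p3=p2.copy();p3[:2]=[.6,.1];p3[2]=.23;print(row(p3,q))
E
```

```text
t 3.95 dp_mm [-0.3  1.3 -2.2] dang [ 0.  -0.1 -0.2] F [-1.1  0.3  0.2] w 0.496 pos [ 0.5105 -0.0347  0.2413] j [-0.84  0.33  0.49  1.72  0.53  1.55 -0.61]
[0.6082528  0.29828466 0.0265    ] [355.0, 47.5, -133.0, -6.1, 44.7, -14.7]
[114.0, 68.5, -95.0, -6.1, 44.7, -14.7]
```

Emit:
{"op": "play_rows", "data": {"plan": [[[60,30,-45,0,15,0,0.6],[114,68,-95,0,30,-8,0.6],[114,68,-95,-6,44.5,-14.5,0.6],[235,58,-115,-6,44.5,-14.5,0.6],[290,50,-165,-6,44.5,-14.5,0.6],[355,47.5,-133,-6,44.5,-14.5,0.6],[355,47.5,-133,-6,44.5,-14.5,0.6],[355,47.5,-133,-6,44.5,-14.5,0.6]]]}}

```text
time: 4.95
position: [0.6054, 0.3012, 0.0821]
orientation: [-0.001, 0.662, 0.75, -0.003]
contact_force: [0.7, -0.8, -0.4]
grip_width: 0.6
```

```bash
python3 - <<'E'
from plan import *
stat(True)
A=np.array([.6085,.2963]);S=scoopR(97.1,0)
p=np.r_[A,.003]+S.apply([.002,0,.0235]); q=tool(97.1)
print(p,row(p,q))
grab("scene","s3",(260,100,200,150),4)
E
```

```text
t 4.95 dp_mm [  94.6  337.3 -161.4] dang [ -5.8  44.5 -14.8] F [ 0.7 -0.8 -0.4] w 0.600 pos [0.6054 0.3012 0.0821] j [-0.71  0.57  0.26  1.48 -0.15  1.11 -0.3 ]
[0.6082528  0.29828466 0.0265    ] [-3.0, 3.0, 55.5, -0.3, 0.1, 0.0]
```

View pics/s3.png

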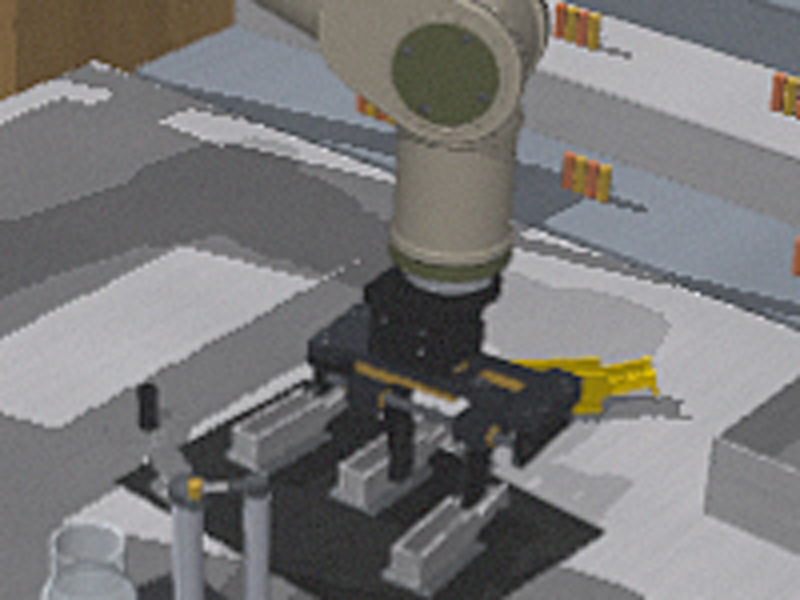

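```bash
python3 - <<'E'
from plan import *
print(onz("scene",(260+437/4,100+487/4),.068))
A=np.array([.6085,.2963,.003]);S=scoopR(97.1,0)
for v in [(-42,-12.5,34),(-42,12.5,34),(-42,22,0),(84,0,33)]:
    print(v,(proj("scene",A+S.apply(np.array(v)/1e3))[0]-[260,100])*4)
E
```

```text
[0.60786878 0.30125795 0.068     ]
(-42, -12.5, 34) [416.65073824 557.1529193 ]
(-42, 12.5, 34) [387.56949001 545.95439043]
(-42, 22, 0) [375.21172467 579.15969549]
(84, 0, 33) [488.08220813 474.76037131]
```

Emit:
{"op": "play_rows", "data": {"plan": [[[-3,3,30,0,0,0,0.6],[-3,3,55,0,0,0,0.6],[-3,3,55,0,0,0,0.6],[-3,3,55,0,0,0,0.2],[-3,3,55,0,0,0,0.2],[-3,3,55,0,0,0,0.2],[-3,3,55,0,0,0,0.2],[-3,3,55,0,0,0,0.2]]], "force": 30}}

```text
time: 6.0
position: [0.6116, 0.2953, 0.0315]
orientation: [0.001, 0.663, 0.748, -0.001]
contact_force: [-3.9, -0.6, 6.1]
grip_width: 0.284
```

```bash
python3 - <<'E'
from plan import *
stat(True)
grab("scene","s4",(300,150,130,100),6)
E
```

```text
t 6.00 dp_mm [  6.2  -6.  -50.6] dang [-0.3 -0.1  0.2] F [-3.9 -0.6  6.1] w 0.284 pos [0.6116 0.2953 0.0315] j [-0.7   0.63  0.25  1.51 -0.17  1.02 -0.29]
```

View pics/s4.png

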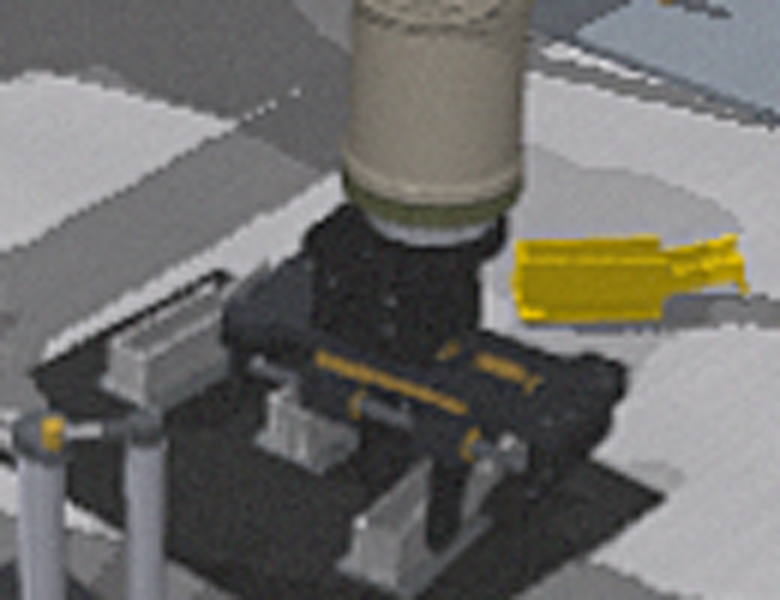

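Emit:
{"op": "play_rows", "data": {"plan": [[[0,0,-5,0,0,0,0.2],[0,0,-20,0,0,0,0.2],[0,0,-45,0,0,0,0.2],[0,0,-75,0,0,0,0.2],[0,0,-110,0,0,0,0.2],[0,0,-145,0,0,0,0.2],[0,0,-170,0,0,0,0.2],[0,0,-190,0,0,0,0.2]]]}}

```text
time: 7.05
position: [0.612, 0.2958, 0.223]
orientation: [0.002, 0.663, 0.748, -0.001]
contact_force: [0.5, -0.1, -2.5]
grip_width: 0.287
```

```bash
python3 - <<'E'
from plan import *
did([0,0,-190,0,0,0]);stat()
g=[-.0014,0,.0285]
p,q=tcp_spout(mouth-ey*.10+[0,0,.07],81.6,0,g);print(p,row(p,q))
p,q=tcp_spout(mouth-ey*.009+[0,0,.06],81.6,0,g);print(p,row(p,q))
grab("scene","s5",(250,80,180,140),4.4)
grab("top","t5",(160,190,180,130),4.4)
E
```

```text
t 7.05 dp_mm [ 0.4 -0.2  1.5] dang [-0.1  0.   0. ] F [ 0.5 -0.1 -2.5] w 0.287 pos [0.612  0.2958 0.223 ] j [-0.72  0.47  0.28  1.33 -0.13  1.36 -0.32]
[ 0.49312451 -0.15890386  0.2009    ] [-437.5, -172.0, 22.5, 0.0, 0.2, 15.3]
[ 0.50650151 -0.06888666  0.1909    ] [-349.5, -148.0, 32.0, 0.0, 0.2, 15.3]
```

View pics/s5.png

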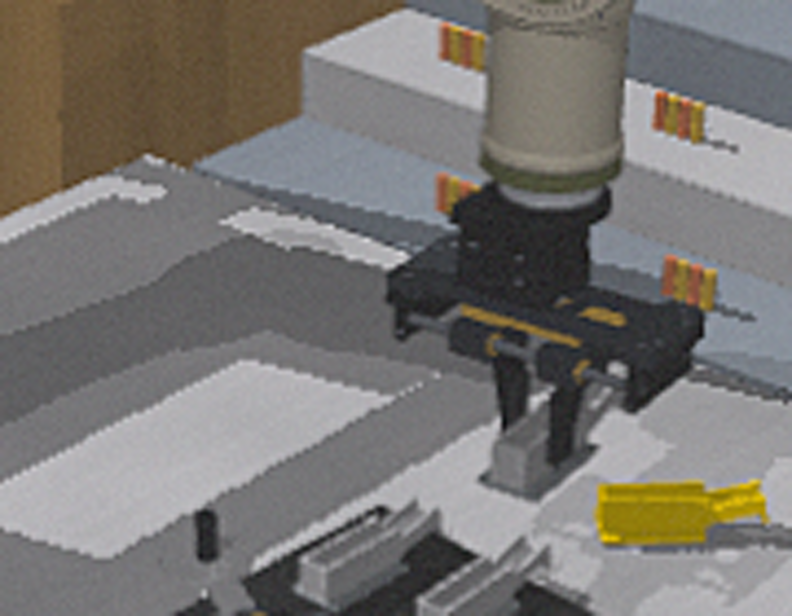

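View pics/t5.png

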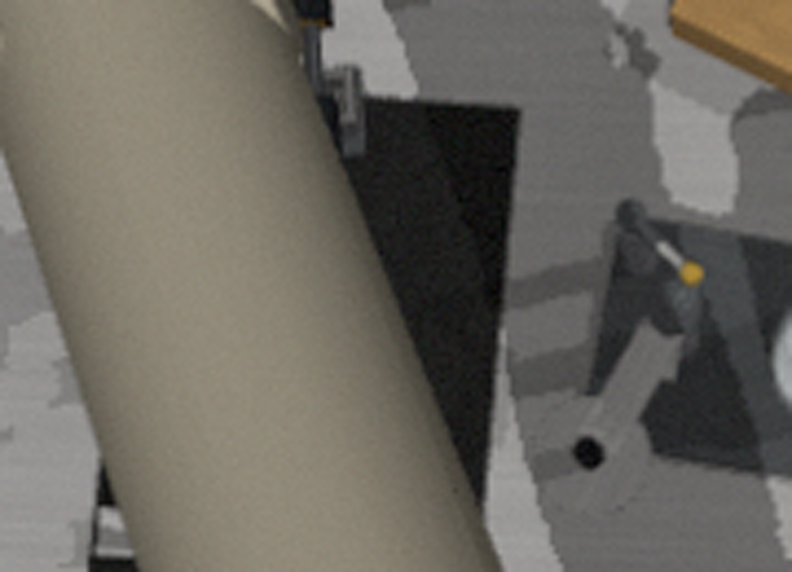

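Scoop A is held level, and the top view shows the gate fully open with its peg at crop (588,452). I carry the scoop over to the jar's -y side.

Emit:
{"op": "play_rows", "data": {"plan": [[[-9,-4,0,0,0,0,0.2],[-33,-13,0,0,0,1,0.2],[-66,-26,0,0,0,2,0.2],[-100,-39,0,0,0,3.5,0.2],[-133,-52,0,0,0,5,0.2],[-166,-65,0,0,0,6,0.2],[-200,-79,0,0,0,7,0.2],[-233,-92,0,0,0,8,0.2]]]}}

```text
time: 8.15
position: [0.547, 0.0514, 0.2207]
orientation: [0.001, 0.714, 0.7, -0.002]
contact_force: [0.7, -0.2, -1.4]
grip_width: 0.288
```

Emit:
{"op": "play_rows", "data": {"plan": [[[-44,-8,3,0,0,1,0.2],[-78,-15,6,0,0,2,0.2],[-112,-23,9,0,0,3.5,0.2],[-146,-32,12,0,0,5,0.2],[-180,-40,15,0,0,6,0.2],[-205,-46,20,0,0,7.3,0.2],[-215,-50,22,0,0,7.3,0.2],[-215,-50,22,0,0,7.3,0.2]]]}}

```text
time: 9.15
position: [0.4939, -0.1606, 0.2004]
orientation: [0.001, 0.757, 0.653, -0.001]
contact_force: [0.3, -0.6, -1.6]
grip_width: 0.285
```

```bash
python3 - <<'E'
from plan import *
did([-233,-92,0,0,0,8]);did([-215,-50,22,0,0,7.3]);stat()
g=[-.0014,0,.0285]
p,q=tcp_spout(mouth-ey*.10+[0,0,.07],81.6,0,g);print(p,row(p,q))
grab("scene","s6",(200,120,200,150),4)
grab("top","t6",(290,180,180,135),4.4)
E
```

```text
t 9.15 dp_mm [-0.2 -0.1 -0.8] dang [ 0. -0.  0.] F [ 0.3 -0.6 -1.6] w 0.285 pos [ 0.4939 -0.1606  0.2004] j [-0.3   0.12  0.57  1.82 -0.07  1.22  0.14]
[ 0.49312451 -0.15890386  0.2009    ] [1.5, -1.0, 0.5, 0.0, 0.2, 0.0]
```

View pics/s6.png

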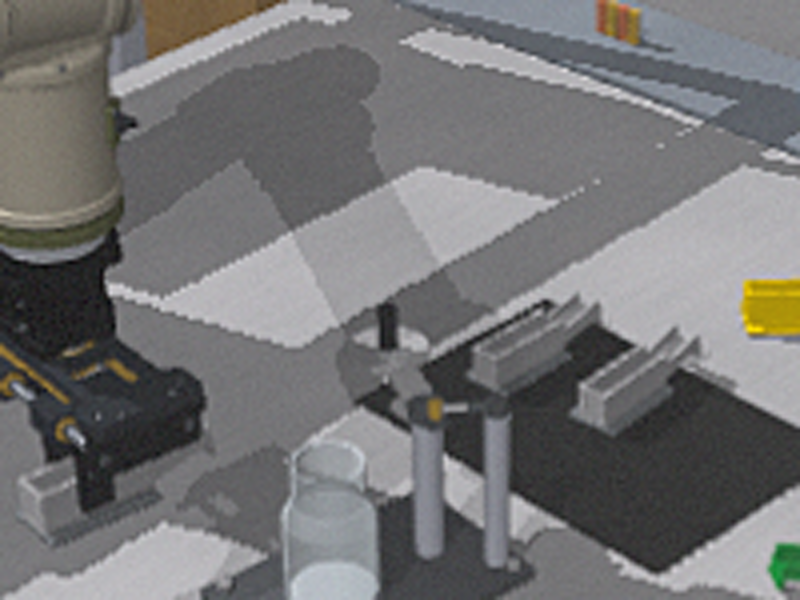

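View pics/t6.png

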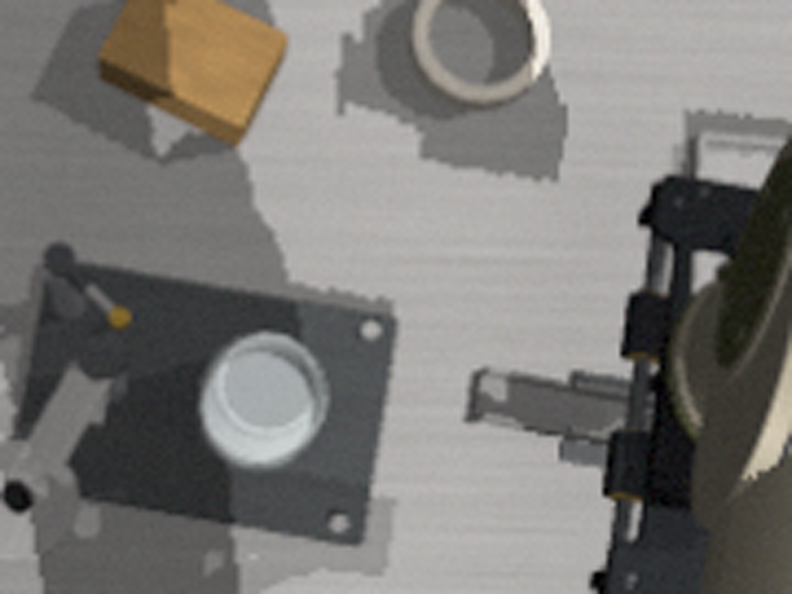

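```bash
python3 - <<'E'
from plan import *
g=[-.0014,0,.0285]
P,Q=load();z=r.state()["position"][2]-.0285+.0336
f=lambda u:onz("top",(290+u[0]/4.4-.4,180+u[1]/4.4-.4),z)
a,b=f((478,368)),f((471,420));print(a,b,(a+b)/2,np.linalg.norm(a-b))
m=r.state()["position"]; S=scoopR(81.6,0)
print("pred spout",m+S.apply(np.array([.084,0,.0336])-g))
im=cv2.imread("pics/t6_full.png");crop("jarz",im,(330,245,45,50),12)
for rad,zz in ((.026,.125),(.023,.125)):
    t=np.linspace(0,2*np.pi,60);c=np.c_[mouth[0]+rad*np.cos(t),mouth[1]+rad*np.sin(t),0*t+zz]
    uv=(proj("top",c)-[330,245]+.5)*12
    j=cv2.imread("pics/jarz.png");cv2.polylines(j,[uv.astype(int)],True,(0,0,255),1);cv2.imwrite("pics/jarz.png",j)
E
```

```text
[ 0.51933005 -0.07052826  0.20566767] [ 0.49463648 -0.06713815  0.20566767] [ 0.50698326 -0.0688332   0.20566767] 0.024925193204673433
pred spout [ 0.50703537 -0.07488803  0.20566767]
```

View pics/jarz.png

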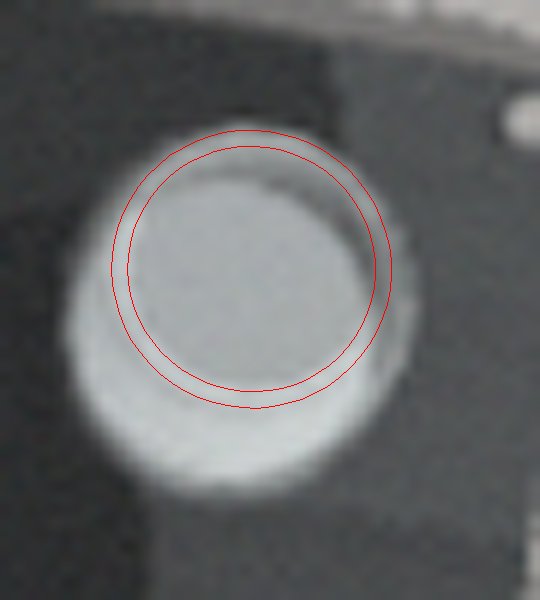

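```bash
python3 - <<'E'
from plan import *
m=r.state()["position"]; S=scoopR(81.6,0)
im=cv2.imread("pics/s6_full.png");crop("back",im,(195,225,70,40),11)
j=cv2.imread("pics/back.png")
for gx,col in ((-.0014,(0,0,255)),(-.0075,(0,255,0))):
    for v in [(-42,-12.5,34),(-42,12.5,34),(84,12.5,33.6),(84,-12.5,33.6),(38,22,6),(38,-22,6),(-42,22,0),(-42,-22,0),(-42,-22,6),(-42,22,6)]:
        uv=(proj("scene",m+S.apply(np.array(v)/1e3-[gx,0,.0285]))[0]-[195,225]+.5)*11
        cv2.circle(j,tuple(uv.astype(int)),4,col,1)
cv2.imwrite("pics/back.png",j)
E
```

```text
(no output)
```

View pics/back.png

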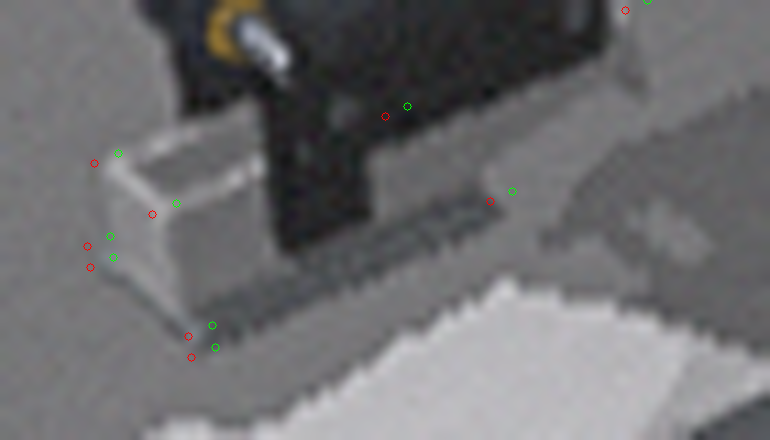

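```bash
python3 - <<'E'
from plan import *
g=[-.006,0,.029]
for d,z in ((.008,.03),(.008,.009)):
    p,q=tcp_spout(mouth-ey*d+[0,0,z],81.6,0,g);print(p,row(p,q))
E
```

```text
[ 0.50597653 -0.07244811  0.1614    ] [89.0, -1.0, 39.5, 0.0, 0.2, 0.0]
[ 0.50597653 -0.07244811  0.1404    ] [89.0, -1.0, 60.5, 0.0, 0.2, 0.0]
```

Emit:
{"op": "play_rows", "data": {"plan": [[[10,0,3,0,0,0,0.2],[30,0,12,0,0,0,0.2],[55,-1,25,0,0,0,0.2],[78,-1,35,0,0,0,0.2],[89,-1,39,0,0,0,0.2],[89,-1,39,0,0,0,0.2],[89,-1,39,0,0,0,0.2]]]}}

```text
time: 10.12
position: [0.5063, -0.0734, 0.1617]
orientation: [0.002, 0.757, 0.653, -0.001]
contact_force: [0.4, -0.8, -2.5]
grip_width: 0.286
```

```bash
python3 - <<'E'
from plan import *
did([89,-1,39,0,0,0]);stat()
grab("scene","s7",(220,180,120,90),6)
grab("top","t7",(310,215,100,80),7)
E
```

```text
t 10.12 dp_mm [ 0.1 -0.9 -0.2] dang [-0.  -0.   0.1] F [ 0.4 -0.8 -2.5] w 0.286 pos [ 0.5063 -0.0734  0.1617] j [-0.41  0.14  0.5   1.88 -0.07  1.14 -0.03]
```

View pics/s7.png

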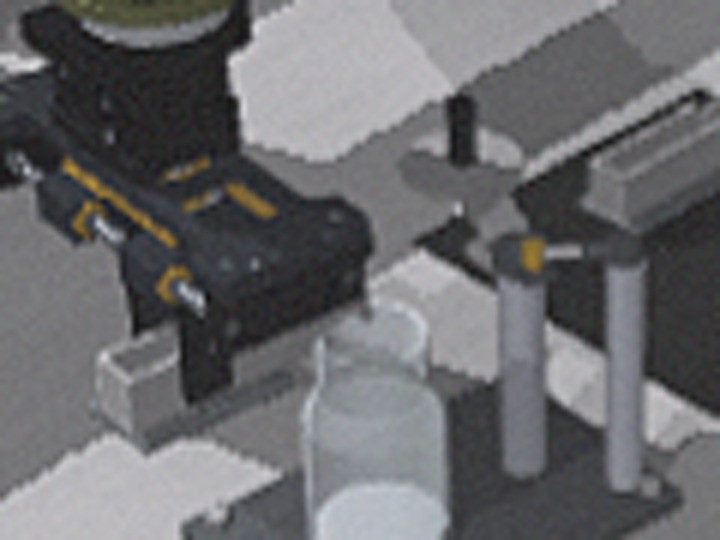

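View pics/t7.png

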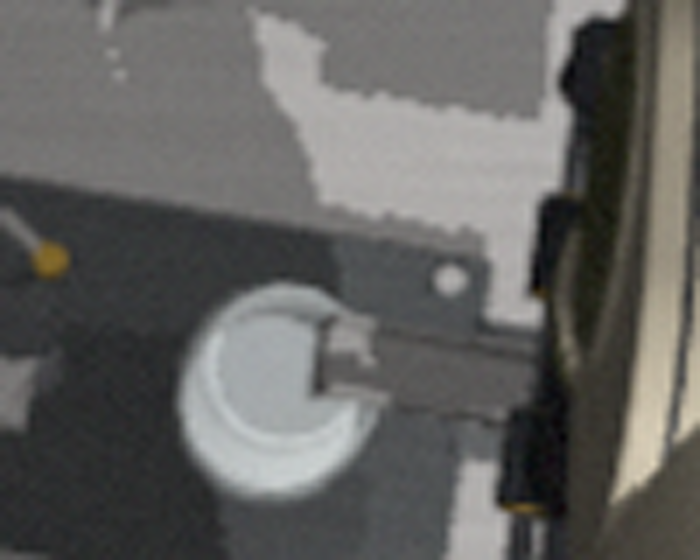

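```bash
python3 - <<'E'
from plan import *
z=.1615-.029+.0336
a,b=[onz("top",(310+u/7-.4,215+v/7-.4),z) for u,v in ((317,322),(313,393))]
d=(a+b)/2-mouth;print(a,b,"rel ex,ey mm",d@ex*1e3,d@ey*1e3)
E
```

```text
[0.52875663 0.01721853 0.1661    ] [0.50677995 0.01820984 0.1661    ] rel ex,ey mm -1.506850582460336 -7.0846904260959755
```

```bash
cat > pour.py <<'E'
from plan import *
def pour(g,dx=0.):
    # rest pose then list of tilt rows relative to rest
    m=mouth+ex*dx
    b=tcp_spout(m-ey*.008+[0,0,.009],81.6,0,g)
    print("rest",row(*b),b[0])
    for th,d,z in ((4,7.5,8.5),(8,7,8),(11,6,7.5),(13,6,7),(15,5.5,6.5),(17,5,6),(19,5,5.5),(22,5,5),(27,4.5,4.5),(32,4,4),(37,4,3.5),(42,3.5,3),(46,3,3)):
        p=tcp_spout(m-ey*d/1e3+[0,0,z/1e3],81.6,th,g); print(th,row(*p,base=b))
E
python3 -c "
from pour import *
pour([-.006,0,.029],.0015)"
```

```text
rest [0.0, 1.5, 21.5, 0.0, 0.2, 0.0] [ 0.50746033 -0.07266861  0.1404    ]
4 [1.0, 0.0, -6.0, 0.0, -4.0, 0.0]
8 [3.0, 0.0, -11.5, 0.0, -8.0, 0.0]
11 [5.0, 0.0, -15.5, 0.0, -11.0, 0.0]
13 [5.5, 0.0, -18.0, 0.0, -13.0, 0.0]
15 [7.0, 0.0, -20.5, 0.0, -15.0, 0.0]
17 [9.0, 0.0, -23.0, 0.0, -17.0, 0.0]
19 [10.0, 0.0, -25.5, 0.0, -19.0, 0.0]
22 [12.0, 0.0, -29.0, 0.0, -22.0, 0.0]
27 [16.0, 0.0, -35.5, 0.0, -27.0, 0.0]
32 [21.0, 0.0, -41.5, 0.0, -32.0, 0.0]
37 [26.0, 0.0, -47.5, 0.0, -37.0, 0.0]
42 [32.0, 0.0, -52.5, 0.0, -42.0, 0.0]
46 [37.0, 0.0, -57.0, 0.0, -46.0, 0.0]
```

Emit:
{"op": "play_rows", "data": {"plan": [[[0,0,6,0,0,0,0.2],[0,0,14,0,0,0,0.2],[0,1,20,0,0,0,0.2],[0,1,20,0,0,0,0.2],[0,1,20,0,0,0,0.2]]]}}

```text
time: 10.85
position: [0.5072, -0.0728, 0.1413]
orientation: [0.001, 0.757, 0.653, -0.001]
contact_force: [0.5, -0.3, -1.3]
grip_width: 0.282
```

```bash
python3 - <<'E'
from plan import *
did([0,1,20,0,0,0]);stat()
grab("scene","s8",(220,180,120,90),6)
grab("top","t8",(310,215,100,80),7)
E
```

```text
t 10.85 dp_mm [ 0.1 -0.2 -0.5] dang [-0. -0.  0.] F [ 0.5 -0.3 -1.3] w 0.282 pos [ 0.5072 -0.0728  0.1413] j [-0.4   0.17  0.5   1.9  -0.08  1.1  -0.02]
```

View pics/s8.png

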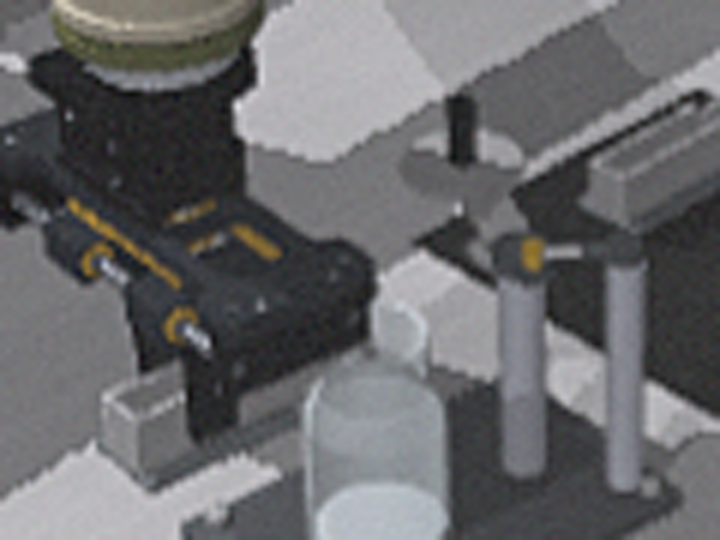

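View pics/t8.png

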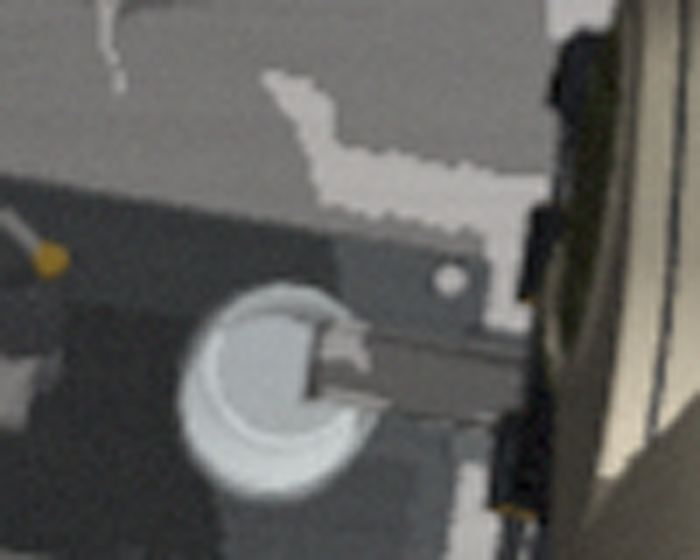

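The lip hangs inside the mouth: the spout end is at crop (312,362) in the top view, well within the rim. No contact force shows. I tip slowly about the lip.

Emit:
{"op": "play_rows", "data": {"plan": [[[1,0,-5,0,-4,0,0.2],[3,0,-10.5,0,-8,0,0.2],[5,0,-14.5,0,-11,0,0.2],[5.5,0,-17,0,-13,0,0.2],[7,0,-19.5,0,-15,0,0.2],[9,0,-22,0,-17,0,0.2],[10,0,-24.5,0,-19,0,0.2],[12,0,-28,0,-22,0,0.2]]]}}

```text
time: 11.95
position: [0.5089, -0.0612, 0.1695]
orientation: [0.127, 0.743, 0.64, -0.147]
contact_force: [0.6, -0.0, -1.7]
grip_width: 0.289
```

```bash
python3 - <<'E'
from plan import *
B=load();did([12,0,-28,0,-22,0]);stat()
grab("top","t9",(310,215,100,80),7)
m=mouth+ex*.0015;g=[-.006,0,.029]
for th,d,z in ((27,4.5,4.5),(32,4,4),(37,4,3.5),(42,3.5,3),(46,3,3)):
    print(th,row(*tcp_spout(m-ey*d/1e3+[0,0,z/1e3],81.6,th,g)))
b=tcp_spout(m-ey*.008+[0,0,.010],81.6,0,g);print('level',row(*b))
E
```

```text
t 11.95 dp_mm [-0.  -0.5 -0.3] dang [ 0.  -0.2  0.1] F [ 0.6 -0.  -1.7] w 0.289 pos [ 0.5089 -0.0612  0.1695] j [-0.61  0.21  0.45  1.85  0.3   1.25 -0.43]
27 [1.5, 0.5, -7.5, 0.0, -4.8, 0.0]
32 [3.5, 0.5, -15.0, 0.0, -9.8, 0.0]
37 [6.0, 0.5, -22.0, 0.0, -14.8, 0.0]
42 [9.5, 0.5, -29.0, 0.0, -19.8, 0.0]
46 [13.0, 0.5, -35.0, 0.0, -23.8, 0.0]
level [-0.5, 0.5, 31.0, 0.0, 22.2, 0.0]
```

View pics/t9.png

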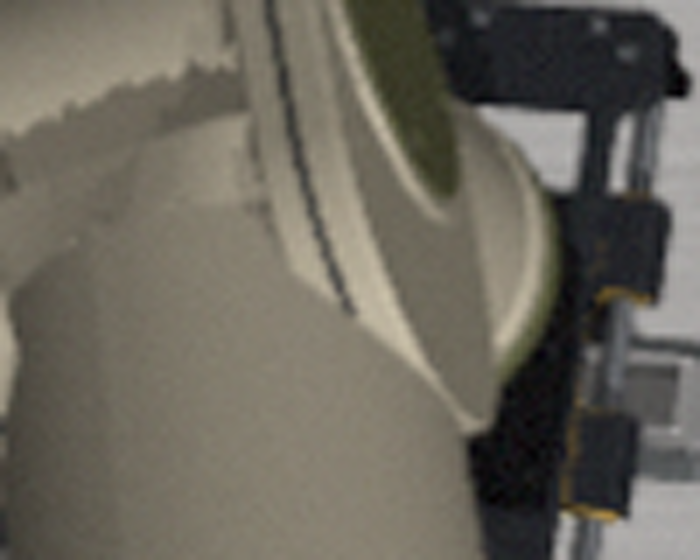

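Emit:
{"op": "play_rows", "data": {"plan": [[[1.5,0,-7.5,0,-5,0,0.2],[3.5,0,-15,0,-10,0,0.2],[6,0,-22,0,-15,0,0.2],[9.5,0,-29,0,-20,0,0.2],[13,0,-35,0,-24,0,0.2],[13,0,-35,0,-24,0,0.2],[13,0,-35,0,-24,0,0.2],[13,0,-35,0,-24,0,0.2]]]}}

```text
time: 13.0
position: [0.5125, -0.0368, 0.1971]
orientation: [0.256, 0.697, 0.6, -0.297]
contact_force: [0.1, 0.0, -2.1]
grip_width: 0.288
```

```bash
python3 - <<'E'
from plan import *
did([13,0,-35,0,-24,0]);stat()
grab("scene","s10",(220,150,120,90),6)
m=mouth+ex*.0015;g=[-.006,0,.029]
for th,d,z in ((38,4,4),(30,4,5),(22,5,6),(14,6,7.5),(7,7,8.5),(0,8,10)):
    print(th,row(*tcp_spout(m-ey*d/1e3+[0,0,z/1e3],81.6,th,g)))
E
```

```text
t 13.00 dp_mm [-0.  -1.1 -0.2] dang [0.  0.1 0.1] F [ 0.1  0.  -2.1] w 0.288 pos [ 0.5125 -0.0368  0.1971] j [-0.79  0.38  0.43  1.75  0.53  1.49 -0.67]
38 [-1.5, 0.5, 13.0, 0.0, 8.2, 0.0]
30 [-0.5, 0.5, 24.5, 0.0, 16.2, 0.0]
22 [1.5, 0.5, 37.0, 0.0, 24.2, 0.0]
14 [5.0, 0.5, 48.0, 0.0, 32.2, 0.0]
7 [9.5, 0.5, 57.5, 0.0, 39.2, 0.0]
0 [14.5, 0.5, 65.5, 0.0, 46.2, 0.0]
```

View pics/s10.png

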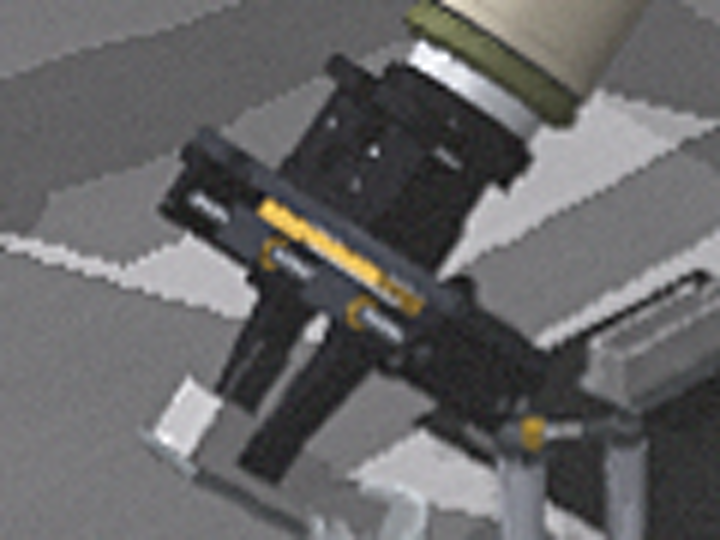

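Emit:
{"op": "play_rows", "data": {"plan": [[[-1.5,0.5,13,0,8,0,0.2],[-0.5,0.5,24.5,0,16,0,0.2],[1.5,0.5,37,0,24,0,0.2],[5,0.5,48,0,32,0,0.2],[9.5,0.5,57.5,0,39,0,0.2],[14.5,0.5,65.5,0,46,0,0.2],[14.5,0.5,65.5,0,46,0,0.2],[14.5,0.5,65.5,0,46,0,0.2]]]}}

```text
time: 14.05
position: [0.5077, -0.0724, 0.1412]
orientation: [0.002, 0.757, 0.653, -0.002]
contact_force: [-0.4, 0.5, -1.9]
grip_width: 0.281
```

```bash
python3 - <<'E'
from plan import *
did([14.5,.5,65.5,0,46,0]);stat()
im=cv2.imread("pics/s10_full.png");crop("a",im,(250,210,70,80),7)
grab("top","t11",(310,215,100,80),7)
E
```

```text
t 14.05 dp_mm [ 0.   0.2 -0.3] dang [-0.  -0.1 -0. ] F [-0.4  0.5 -1.9] w 0.281 pos [ 0.5077 -0.0724  0.1412] j [-0.39  0.17  0.49  1.9  -0.08  1.1  -0.02]
```

View pics/a.png

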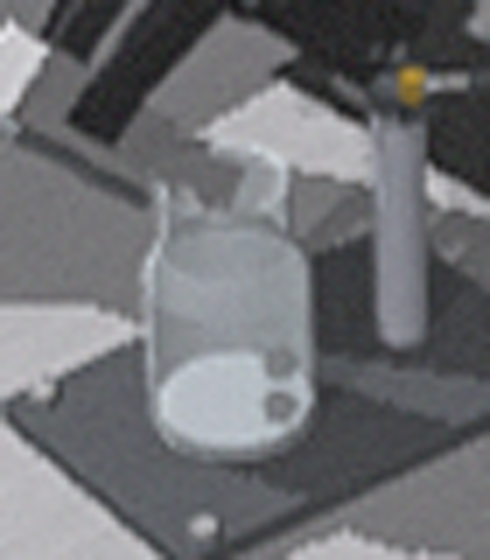

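View pics/t11.png

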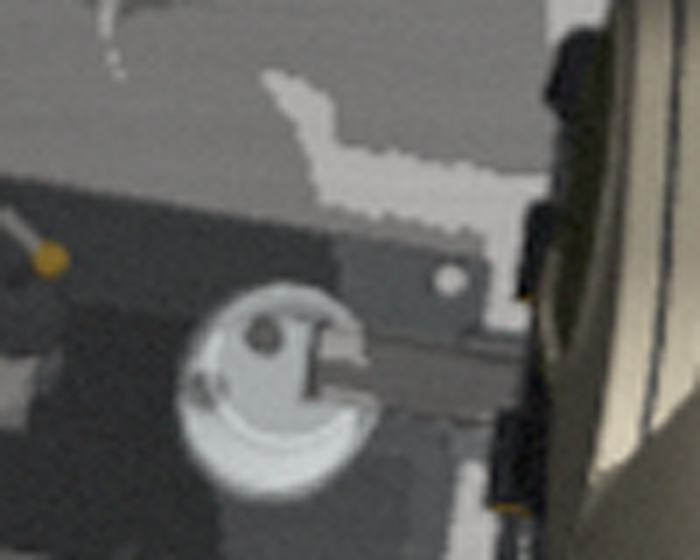

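Both balls from A are in the jar, seen on its floor in both views. I lift A out level and carry it to the tray.

```bash
cat >> plan.py <<'E'
tc=np.array([.542,-.308]);etx=np.array([.9985,-.054]);ety=np.array([.054,.9985])
def place(i,g,z): # i=+1,0,-1 ; z = height of scoop underside
    o=tc+etx*.085*i-ety*.021; return np.r_[o,z]+scoopR(86.9,0).apply(g), tool(86.9)
E
python3 - <<'E'
from plan import *
g=[-.006,0,.0285]
for z in (.1,.03,.005):
    p=place(1,g,z);print(z,p[0],row(*p))
E
```

```text
0.1 [ 0.62541403 -0.33954972  0.1285    ] [-247.0, 155.5, 14.0, 0.0, 0.2, -5.3]
0.03 [ 0.62541403 -0.33954972  0.0585    ] [-246.5, 155.5, 84.0, 0.0, 0.2, -5.3]
0.005 [ 0.62541403 -0.33954972  0.0335    ] [-246.5, 155.5, 109.0, 0.0, 0.2, -5.3]
```

Emit:
{"op": "play_rows", "data": {"plan": [[[0,0,-12,0,0,0,0.2],[0,0,-35,0,0,0,0.2],[-25,8,-45,0,0,0,0.2],[-75,45,-40,0,0,-1.5,0.2],[-130,80,-28,0,0,-3,0.2],[-185,115,-15,0,0,-4.5,0.2],[-230,145,0,0,0,-5.3,0.2],[-246.5,155.5,14,0,0,-5.3,0.2]]]}}

```text
time: 15.1
position: [0.6257, -0.3423, 0.1274]
orientation: [0.002, 0.727, 0.687, -0.003]
contact_force: [0.1, 1.1, -1.7]
grip_width: 0.286
```

```bash
python3 - <<'E'
from plan import *
did([-246.5,155.5,14,0,0,-5.3]);stat()
g=[-.006,0,.0285]
for z in (.03,.005):
    p=place(1,g,z);print(z,p[0],row(*p))
grab("top","t12",(420,190,130,150),4)
E
```

```text
t 15.10 dp_mm [ 0.3 -3.1 -1.1] dang [ 0.1 -0.1  0.1] F [ 0.1  1.1 -1.7] w 0.286 pos [ 0.6257 -0.3423  0.1274] j [ 0.07  0.65  0.56  1.35 -0.34  1.24  0.59]
0.03 [ 0.62541403 -0.33954972  0.0585    ] [0.0, 0.0, 70.0, 0.0, 0.2, 0.0]
0.005 [ 0.62541403 -0.33954972  0.0335    ] [0.0, 0.0, 95.0, 0.0, 0.2, 0.0]
```

View pics/t12.png

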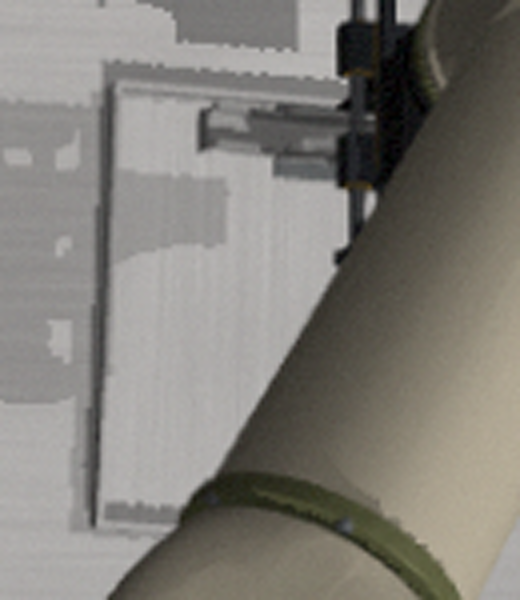

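Emit:
{"op": "play_rows", "data": {"plan": [[[0,0,25,0,0,0,0.2],[0,0,55,0,0,0,0.2],[0,0,80,0,0,0,0.2],[0,0,91,0,0,0,0.2],[0,0,95,0,0,0,0.2],[0,0,96,0,0,0,0.2],[0,0,96,0,0,0,0.2]]]}}

```text
time: 16.02
position: [0.6258, -0.34, 0.0329]
orientation: [0.002, 0.726, 0.688, -0.001]
contact_force: [-0.6, 0.0, -1.5]
grip_width: 0.284
```

```bash
python3 - <<'E'
from plan import *
did([0,0,96,0,0,0]);stat()
E
```

```text
t 16.02 dp_mm [ 0.4 -0.4  0.5] dang [-0.1 -0.   0. ] F [-0.6  0.  -1.5] w 0.284 pos [ 0.6258 -0.34    0.0329] j [ 0.09  0.73  0.52  1.42 -0.38  1.08  0.62]
```

Emit:
{"op": "play_rows", "data": {"plan": [[[0,0,1,0,0,0,0.2],[0,0,1.5,0,0,0,0.2],[0,0,1.5,0,0,0,0.2]]]}}

```text
time: 16.4
position: [0.6259, -0.3401, 0.0325]
orientation: [0.002, 0.726, 0.688, -0.001]
contact_force: [-3.1, 2.8, 9.6]
grip_width: 0.284
```

```bash
python3 - <<'E'
from plan import *
did([0,0,1.5,0,0,0]);stat()
E
```

```text
t 16.40 dp_mm [ 0.5 -0.5  1.6] dang [-0.1 -0.   0. ] F [-3.1  2.8  9.6] w 0.284 pos [ 0.6259 -0.3401  0.0325] j [ 0.09  0.73  0.52  1.42 -0.38  1.08  0.62]
```

Contact at TCP z = 32.5 mm, so the underside is on the tray floor at 4 mm. I open and rise.

Emit:
{"op": "play_rows", "data": {"plan": [[[0,0,0.5,0,0,0,0.55],[0,0,0.5,0,0,0,0.55],[0,0,0.5,0,0,0,0.55],[0,0,-30,0,0,0,0.55],[0,0,-80,0,0,0,0.55],[0,0,-140,0,0,0,0.55],[0,0,-190,0,0,0,0.55]]]}}

```text
time: 17.27
position: [0.6254, -0.3393, 0.223]
orientation: [0.002, 0.726, 0.688, -0.001]
contact_force: [0.7, -0.3, -0.4]
grip_width: 0.548
```

```bash
python3 - <<'E'
from plan import *
did([0,0,-190,0,0,0]);stat()
grab("scene","s13",(120,180,330,180),2.4)
grab("top","t13",(165,200,130,150),4)
P,Q=load();print(P)
B=np.array([.513,.351]);q=tool(92.6)
p=np.r_[B,.003]+scoopR(92.6,0).apply([.0,0,.0235]);
for z in (.23,.08):
  p[2]=z;print(p,row(p,q))
E
```

```text
t 17.27 dp_mm [-0.  -0.3  2.1] dang [-0.1 -0.   0. ] F [ 0.7 -0.3 -0.4] w 0.548 pos [ 0.6254 -0.3393  0.223 ] j [ 0.06  0.58  0.59  1.24 -0.31  1.4   0.57]
[ 0.62545054 -0.33891218  0.22093474]
[0.513 0.351 0.23 ] [683.0, -149.5, -11.5, 0.0, 0.2, -5.7]
[0.513 0.351 0.08 ] [683.5, -149.5, 138.5, 0.0, 0.2, -5.7]
```

View pics/s13.png

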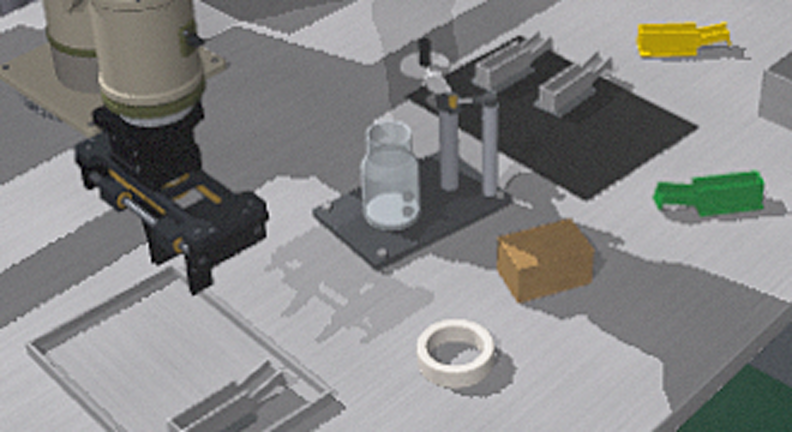

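View pics/t13.png

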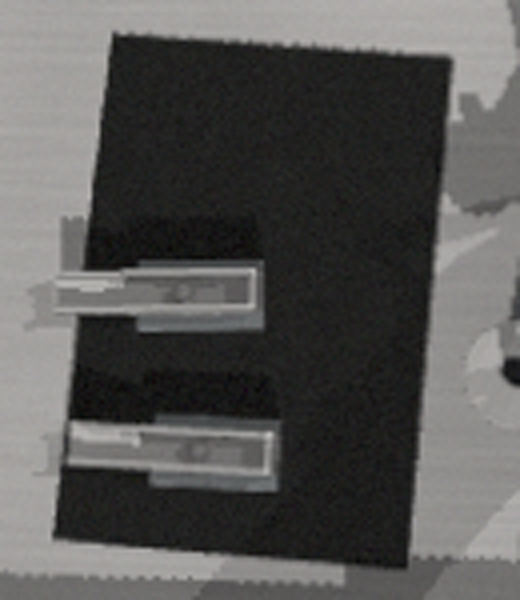

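Scoop A stands upright in the tray, at about (225,400) in the scene crop. B at (180,293) and C at (195,450) are unmoved. I go for B next.

Emit:
{"op": "play_rows", "data": {"plan": [[[62,-13,-9,0,0,0,0.55],[124,-27,-9,0,0,0,0.55],[184,-40,-9,0,0,0,0.55],[244,-53,-9,0,0,0,0.55],[304,-66,-9,0,0,0,0.55],[364,-80,-9,0,0,-2,0.55],[424,-93,-9,0,0,-4,0.55],[484,-106,-9,0,0,-5.7,0.55]]]}}

```text
time: 18.38
position: [0.5452, 0.1519, 0.2274]
orientation: [0.001, 0.691, 0.723, -0.001]
contact_force: [0.9, 0.2, 0.5]
grip_width: 0.553
```

```bash
python3 - <<'E'
from plan import *
did([484,-106,-9,0,0,-5.7]);stat()
B=np.array([.513,.355]);q=tool(92.6)
p=np.r_[B,.003]+scoopR(92.6,0).apply([.0,0,.0265]);z0=p[2]
for z in (.23,.08,z0):
  p[2]=z;print(p,row(p,q))
E
```

```text
t 18.38 dp_mm [-0.6  1.7 -0.8] dang [-0. -0. -0.] F [0.9 0.2 0.5] w 0.553 pos [0.5452 0.1519 0.2274] j [-0.7   0.21  0.4   1.65 -0.08  1.3  -0.24]
[0.513 0.355 0.23 ] [206.0, -23.5, -2.5, 0.0, 0.2, 0.0]
[0.513 0.355 0.08 ] [206.5, -23.5, 147.5, 0.0, 0.2, 0.0]
[0.513  0.355  0.0295] [207.0, -23.5, 198.0, 0.0, 0.2, 0.0]
```

Emit:
{"op": "play_rows", "data": {"plan": [[[60,-7,0,0,0,0,0.55],[120,-14,20,0,0,0,0.55],[175,-20,60,0,0,0,0.55],[207,-23.5,110,0,0.2,0,0.55],[207,-23.5,150,0,0.2,0,0.55],[207,-23.5,180,0,0.2,0,0.55],[207,-23.5,198,0,0.2,0,0.55],[207,-23.5,198,0,0.2,0,0.55]]]}}

```text
time: 19.38
position: [0.5126, 0.3545, 0.0278]
orientation: [-0.0, 0.691, 0.723, -0.001]
contact_force: [-1.2, -1.9, 0.6]
grip_width: 0.549
```

Emit:
{"op": "play_rows", "data": {"plan": [[[0,0,0,0,0,0,0.55],[0,0,0,0,0,0,0.2],[0,0,0,0,0,0,0.2],[0,0,0,0,0,0,0.2],[0,0,0,0,0,0,0.2]]], "force": 30}}

```text
time: 20.0
position: [0.513, 0.3551, 0.0291]
orientation: [-0.0, 0.691, 0.723, -0.0]
contact_force: [-2.2, -1.1, 4.6]
grip_width: 0.283
```

```bash
python3 - <<'E'
from plan import *
did([207,-23.5,198,0,.2,0]);stat()
E
```

```text
t 20.00 dp_mm [ 0.1 -0.1 -0.3] dang [-0. -0.  0.] F [-2.2 -1.1  4.6] w 0.283 pos [0.513  0.3551 0.0291] j [-0.88  0.53  0.26  1.68 -0.16  0.96 -0.52]
```

Emit:
{"op": "play_rows", "data": {"plan": [[[0,0,-5,0,0,0,0.2],[0,0,-20,0,0,0,0.2],[0,0,-45,0,0,0,0.2],[0,0,-75,0,0,0,0.2],[0,0,-110,0,0,0,0.2],[0,0,-145,0,0,0,0.2],[0,0,-175,0,0,0,0.2],[0,0,-192,0,0,0,0.2]]]}}

```text
time: 21.0
position: [0.5136, 0.3552, 0.2233]
orientation: [0.0, 0.691, 0.723, 0.001]
contact_force: [0.3, -0.1, -2.8]
grip_width: 0.284
```

```bash
python3 - <<'E'
from plan import *
did([0,0,-192,0,0,0]);stat()
g=[0,0,.0262]
p,q=tcp_spout(mouth-ey*.10+[0,0,.07],81.6,0,g);print(p,row(p,q))
E
```

```text
t 21.00 dp_mm [ 0.6 -0.   1.8] dang [-0.1  0.1  0. ] F [ 0.3 -0.1 -2.8] w 0.284 pos [0.5136 0.3552 0.2233] j [-0.91  0.34  0.29  1.5  -0.1   1.32 -0.56]
[ 0.49332903 -0.15751888  0.1986    ] [-511.5, -43.0, 23.0, 0.0, 0.0, 11.0]
```

Emit:
{"op": "play_rows", "data": {"plan": [[[-10,-1,0,0,0,0,0.2],[-35,-3,0,0,0,0,0.2],[-70,-6,0,0,0,1,0.2],[-105,-9,0,0,0,2,0.2],[-142,-12,0,0,0,3,0.2],[-179,-15,0,0,0,4,0.2],[-216,-18,0,0,0,5,0.2],[-253,-21,0,0,0,6,0.2]]]}}

```text
time: 22.0
position: [0.5029, 0.0991, 0.2202]
orientation: [-0.0, 0.728, 0.685, -0.001]
contact_force: [0.3, 0.5, -2.1]
grip_width: 0.281
```

```bash
python3 - <<'E'
from plan import *
did([-253,-21,0,0,0,6])
g=[0,0,.0262]
p,q=tcp_spout(mouth-ey*.10+[0,0,.07],81.6,0,g);print(p,row(p,q))
E
```

```text
[ 0.49332903 -0.15751888  0.1986    ] [-259.0, 5.5, 23.0, 0.0, 0.0, 5.0]
```

Emit:
{"op": "play_rows", "data": {"plan": [[[-36,1,2,0,0,1,0.2],[-74,2,5,0,0,2,0.2],[-112,3,9,0,0,3,0.2],[-150,4,13,0,0,4,0.2],[-190,5,17,0,0,5,0.2],[-225,5.5,21,0,0,5,0.2],[-250,5.5,23,0,0,5,0.2],[-259,5.5,23,0,0,5,0.2]]]}}

```text
time: 23.0
position: [0.4923, -0.1595, 0.1973]
orientation: [-0.0, 0.758, 0.652, -0.001]
contact_force: [-0.1, 0.5, -1.0]
grip_width: 0.286
```

```bash
python3 - <<'E'
from plan import *
did([-259,5.5,23,0,0,5]);stat()
g=[0,0,.0262]
grab("top","t16",(320,210,130,80),6)
print("pred",r.state()["position"]+scoopR(81.6,0).apply(np.array([.084,0,.0336])-g))
E
```

```text
t 23.00 dp_mm [-1.3 -2.1 -1.2] dang [ 0.1 -0.   0.2] F [-0.1  0.5 -1. ] w 0.286 pos [ 0.4923 -0.1595  0.1973] j [-0.4   0.13  0.68  1.83 -0.08  1.22  0.16]
pred [ 0.50484344 -0.07647626  0.20495309]
```

View pics/t16.png

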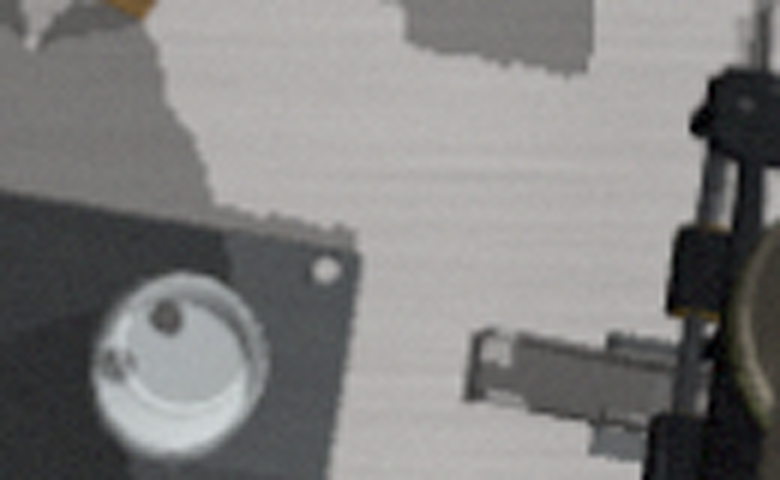

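```bash
python3 - <<'E'
from plan import *
z=r.state()["position"][2]-.0262+.0096
f=lambda u:onz("top",(320+u[0]/6-.4,210+u[1]/6-.4),z)
a,b=f((474,332)),f((466,402));print(a,b,(a+b)/2,np.linalg.norm(a-b))
f=lambda u:onz("top",(320+u[0]/6-.4,210+u[1]/6-.4),z+.024)
print((f((481,330))+f((476,397)))/2)
E
```

```text
[ 0.51916893 -0.07492535  0.18095309] [ 0.4942352  -0.07200347  0.18095309] [ 0.50670206 -0.07346441  0.18095309] 0.025104345881896084
[ 0.50498121 -0.07290241  0.20495309]
```

```bash
python3 - <<'E'
from pour import *
g=[-.002,0,.0262]
p=tcp_spout(mouth+ex*.001-ey*.008+[0,0,.03],81.6,0,g);print(row(*p))
pour(g,.001)
E
```

```text
[90.0, 1.0, 40.0, 0.0, 0.0, 0.0]
rest [90.0, 1.0, 61.0, 0.0, 0.0, 0.0] [ 0.50755006 -0.06863802  0.1376    ]
4 [1.0, 0.0, -5.5, 0.0, -4.0, 0.0]
8 [2.5, 0.0, -11.0, 0.0, -8.0, 0.0]
11 [4.5, 0.0, -15.0, 0.0, -11.0, 0.0]
13 [5.0, 0.0, -17.5, 0.0, -13.0, 0.0]
15 [6.5, 0.0, -19.5, 0.0, -15.0, 0.0]
17 [8.0, 0.0, -22.0, 0.0, -17.0, 0.0]
19 [9.0, 0.0, -24.5, 0.0, -19.0, 0.0]
22 [10.5, 0.0, -28.0, 0.0, -22.0, 0.0]
27 [14.5, 0.0, -34.0, 0.0, -27.0, 0.0]
32 [19.0, 0.0, -40.0, 0.0, -32.0, 0.0]
37 [23.5, 0.0, -45.5, 0.0, -37.0, 0.0]
42 [29.0, 0.0, -50.5, 0.0, -42.0, 0.0]
46 [34.0, 0.0, -55.0, 0.0, -46.0, 0.0]
```

Emit:
{"op": "play_rows", "data": {"plan": [[[10,0,3,0,0,0,0.2],[35,0,15,0,0,0,0.2],[65,1,30,0,0,0,0.2],[85,1,39,0,0,0,0.2],[90,1,40,0,0,0,0.2],[90,1,47,0,0,0,0.2],[90,1,55,0,0,0,0.2],[90,1,61,0,0,0,0.2]]]}}

```text
time: 24.05
position: [0.5075, -0.0695, 0.1364]
orientation: [0.0, 0.758, 0.653, -0.0]
contact_force: [0.4, 0.2, -1.6]
grip_width: 0.288
```

Emit:
{"op": "play_rows", "data": {"plan": [[[0,0,0,0,0,0,0.2],[0,0,0,0,0,0,0.2]]]}}

```text
time: 24.3
position: [0.5078, -0.0689, 0.1371]
orientation: [0.0, 0.757, 0.653, -0.0]
contact_force: [0.5, 0.2, -1.8]
grip_width: 0.285
```

```bash
python3 - <<'E'
from plan import *
did([90,1,61,0,0,0]);stat()
grab("top","t17",(310,215,100,80),7)
E
```

```text
t 24.30 dp_mm [ 0.1 -0.4 -0.4] dang [-0. -0.  0.] F [ 0.5  0.2 -1.8] w 0.285 pos [ 0.5078 -0.0689  0.1371] j [-0.49  0.18  0.6   1.91 -0.11  1.09 -0.  ]
```

View pics/t17.png

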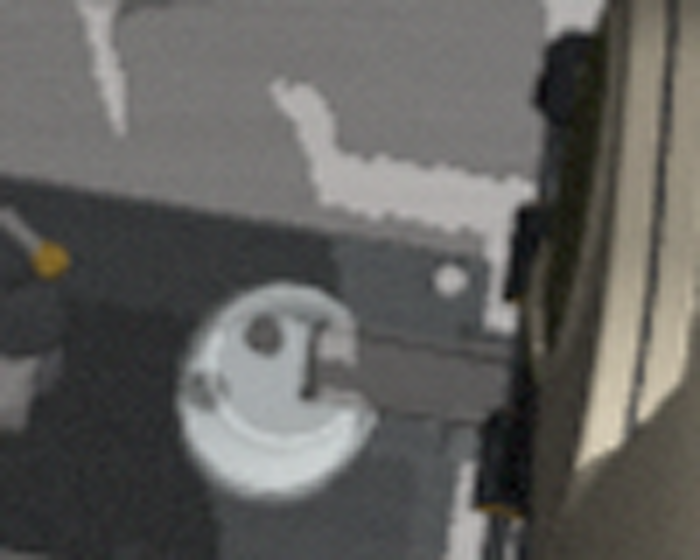

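B's lip is inside the mouth, with the spout end at crop (312,362) as for A, and nothing is touching. I tip it.

Emit:
{"op": "play_rows", "data": {"plan": [[[1,0,-5.5,0,-4,0,0.2],[2.5,0,-11,0,-8,0,0.2],[4.5,0,-15,0,-11,0,0.2],[5,0,-17.5,0,-13,0,0.2],[6.5,0,-19.5,0,-15,0,0.2],[8,0,-22,0,-17,0,0.2],[9,0,-24.5,0,-19,0,0.2],[10.5,0,-28,0,-22,0,0.2]]]}}

```text
time: 25.35
position: [0.5092, -0.0586, 0.1652]
orientation: [0.125, 0.743, 0.641, -0.146]
contact_force: [0.2, 0.6, -2.1]
grip_width: 0.286
```

```bash
python3 - <<'E'
from plan import *
did([10.5,0,-28,0,-22,0]);stat()
m=mouth+ex*.001;g=[-.002,0,.0262]
for th,d,z in ((27,4.5,4.5),(32,4,4),(37,4,3.5),(42,3.5,3),(46,3,3)):
    print(th,row(*tcp_spout(m-ey*d/1e3+[0,0,z/1e3],81.6,th,g)))
E
```

```text
t 25.35 dp_mm [-0.  -0.5 -0.3] dang [-0.  -0.1  0.1] F [ 0.2  0.6 -2.1] w 0.286 pos [ 0.5092 -0.0586  0.1652] j [-0.72  0.22  0.57  1.85  0.27  1.23 -0.4 ]
27 [1.0, 0.0, -7.0, 0.0, -5.0, 0.0]
32 [3.0, 0.0, -14.5, 0.0, -10.0, 0.0]
37 [5.5, 0.0, -21.0, 0.0, -15.0, 0.0]
42 [8.5, 0.0, -28.0, 0.0, -20.0, 0.0]
46 [11.5, 0.0, -33.5, 0.0, -24.0, 0.0]
```

Emit:
{"op": "play_rows", "data": {"plan": [[[1,0,-7,0,-5,0,0.2],[3,0,-14.5,0,-10,0,0.2],[5.5,0,-21,0,-15,0,0.2],[8.5,0,-28,0,-20,0,0.2],[11.5,0,-33.5,0,-24,0,0.2],[11.5,0,-33.5,0,-24,0,0.2],[11.5,0,-33.5,0,-24,0,0.2],[11.5,0,-33.5,0,-24,0,0.2]]]}}

```text
time: 26.35
position: [0.5126, -0.0361, 0.192]
orientation: [0.255, 0.698, 0.601, -0.296]
contact_force: [0.5, -0.6, -2.1]
grip_width: 0.283
```

```bash
python3 - <<'E'
from plan import *
did([11.5,0,-33.5,0,-24,0]);stat()
grab("scene","s18",(250,190,70,90),6)
m=mouth+ex*.001;g=[-.002,0,.0262]
for th,d,z in ((38,4,4),(30,4,5),(22,5,6),(14,6,7.5),(7,7,8.5),(0,8,10)):
    print(th,row(*tcp_spout(m-ey*d/1e3+[0,0,z/1e3],81.6,th,g)))
E
```

```text
t 26.35 dp_mm [-0.  -1.  -0.2] dang [0.  0.1 0.1] F [ 0.5 -0.6 -2.1] w 0.283 pos [ 0.5126 -0.0361  0.192 ] j [-0.88  0.41  0.55  1.76  0.49  1.46 -0.64]
38 [-1.0, 0.0, 12.0, 0.0, 8.0, 0.0]
30 [0.0, 0.0, 23.0, 0.0, 16.0, 0.0]
22 [2.5, 0.0, 34.5, 0.0, 24.0, 0.0]
14 [5.5, 0.0, 45.0, 0.0, 32.0, 0.0]
7 [10.0, 0.0, 54.0, 0.0, 39.0, 0.0]
0 [15.0, 0.0, 61.5, 0.0, 46.0, 0.0]
```

View pics/s18.png

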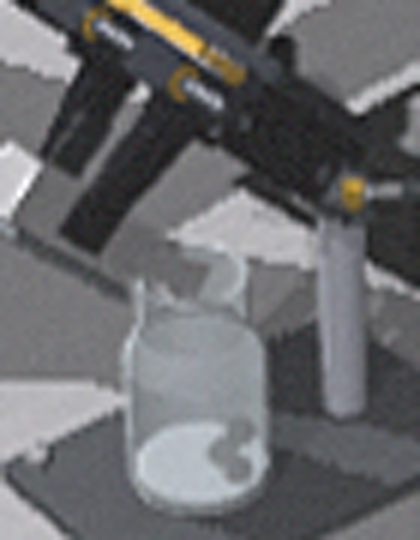

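Three balls now show in the jar at about (235,450). I level the scoop.

Emit:
{"op": "play_rows", "data": {"plan": [[[-1,0,12,0,8,0,0.2],[0,0,23,0,16,0,0.2],[2.5,0,34.5,0,24,0,0.2],[5.5,0,45,0,32,0,0.2],[10,0,54,0,39,0,0.2],[15,0,61.5,0,46,0,0.2],[15,0,61.5,0,46,0,0.2],[15,0,61.5,0,46,0,0.2]]]}}

```text
time: 27.4
position: [0.5077, -0.0684, 0.1384]
orientation: [0.001, 0.757, 0.653, -0.001]
contact_force: [-0.0, -0.0, -2.5]
grip_width: 0.286
```

```bash
python3 - <<'E'
from plan import *
did([15,0,61.5,0,46,0]);stat()
g=[-.002,0,.0262]
grab("top","t19",(310,215,100,80),7)
for z in (.1,):
    p=place(0,g,z);print(z,p[0],row(*p))
E
```

```text
t 27.40 dp_mm [ 0.   0.2 -0.3] dang [-0.  -0.1 -0. ] F [-0.  -0.  -2.5] w 0.286 pos [ 0.5077 -0.0684  0.1384] j [-0.49  0.18  0.59  1.91 -0.11  1.09 -0.01]
0.1 [ 0.54075784 -0.33096557  0.1262    ] [-254.5, 71.0, 12.5, 0.0, 0.0, -5.3]
```

View pics/t19.png

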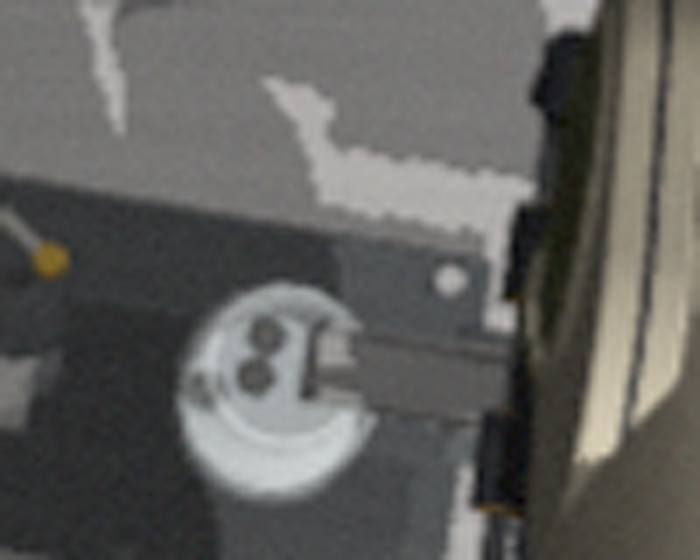

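Emit:
{"op": "play_rows", "data": {"plan": [[[0,0,-12,0,0,0,0.2],[0,0,-35,0,0,0,0.2],[-25,5,-45,0,0,0,0.2],[-80,22,-40,0,0,-1.5,0.2],[-135,38,-28,0,0,-3,0.2],[-190,53,-15,0,0,-4.5,0.2],[-238,66,0,0,0,-5.3,0.2],[-254.5,71,12.5,0,0,-5.3,0.2]]]}}

```text
time: 28.45
position: [0.5404, -0.3338, 0.1259]
orientation: [0.001, 0.727, 0.687, -0.001]
contact_force: [0.3, 0.7, -3.0]
grip_width: 0.291
```

Emit:
{"op": "play_rows", "data": {"plan": [[[0,0,25,0,0,0,0.2],[0,0,55,0,0,0,0.2],[0,0,80,0,0,0,0.2],[0,0,91,0,0,0,0.2],[0,0,95,0,0,0,0.2],[0,0,96,0,0,0,0.2],[0,0,97,0,0,0,0.2],[0,0,97,0,0,0,0.2]]]}}

```text
time: 29.45
position: [0.5412, -0.3312, 0.0301]
orientation: [0.001, 0.726, 0.688, 0.0]
contact_force: [-1.5, 2.4, 6.2]
grip_width: 0.287
```

```bash
python3 - <<'E'
from plan import *
did([-254.5,71,12.5,0,0,-5.3]);did([0,0,97,0,0,0]);stat()
E
```

```text
t 29.45 dp_mm [ 0.6 -0.4  0.8] dang [-0.1 -0.   0. ] F [-1.5  2.4  6.2] w 0.287 pos [ 0.5412 -0.3312  0.0301] j [ 0.01  0.61  0.62  1.66 -0.41  1.    0.72]
```

Touching down. Release and rise.

Emit:
{"op": "play_rows", "data": {"plan": [[[0,0,0.5,0,0,0,0.55],[0,0,0.5,0,0,0,0.55],[0,0,0.5,0,0,0,0.55],[0,0,-30,0,0,0,0.55],[0,0,-80,0,0,0,0.55],[0,0,-140,0,0,0,0.55],[0,0,-195,0,0,0,0.55]]]}}

```text
time: 30.32
position: [0.5405, -0.331, 0.226]
orientation: [0.0, 0.726, 0.687, -0.0]
contact_force: [0.5, -0.1, 0.2]
grip_width: 0.548
```

```bash
python3 - <<'E'
from plan import *
did([0,0,-195,0,0,0]);stat()
grab("scene","s20",(110,240,180,150),4.2)
grab("top","t20",(165,200,130,150),4)
Cc=np.array([.4183,.342]);q=tool(91.1)
p=np.r_[Cc,.003]+scoopR(91.1,0).apply([.0,0,.0265]);
p[2]=.23;print(p,row(p,q))
E
```

```text
t 30.32 dp_mm [-0.3 -0.2  1.7] dang [-0. -0.  0.] F [ 0.5 -0.1  0.2] w 0.548 pos [ 0.5405 -0.331   0.226 ] j [-0.06  0.42  0.72  1.48 -0.28  1.34  0.63]
[0.4183 0.342  0.23  ] [665.0, -159.0, -6.0, 0.0, 0.0, -4.2]
```

View pics/s20.png

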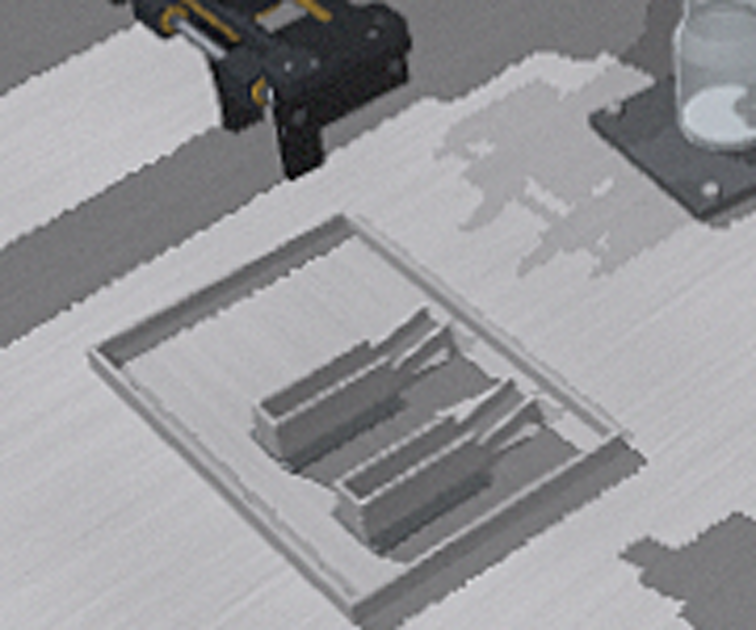

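View pics/t20.png

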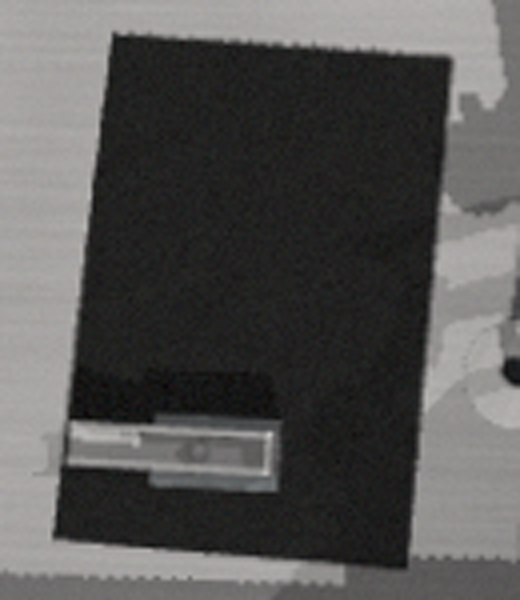

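A and B stand upright on the tray floor. C is unmoved at (195,450) in the top crop. I go to C.

Emit:
{"op": "play_rows", "data": {"plan": [[[60,-14,-6,0,0,0,0.55],[120,-29,-6,0,0,0,0.55],[180,-43,-6,0,0,0,0.55],[240,-57,-6,0,0,0,0.55],[300,-72,-6,0,0,0,0.55],[360,-86,-6,0,0,-1,0.55],[420,-100,-6,0,0,-3,0.55],[480,-115,-6,0,0,-4.2,0.55]]]}}

```text
time: 31.42
position: [0.4513, 0.1565, 0.2295]
orientation: [-0.0, 0.7, 0.714, 0.0]
contact_force: [1.6, 1.0, -0.3]
grip_width: 0.552
```

```bash
python3 - <<'E'
from plan import *
did([480,-115,-6,0,0,-4.2]);stat()
Cc=np.array([.4183,.342]);q=tool(91.1)
p=np.r_[Cc,.003]+scoopR(91.1,0).apply([.0,0,.0265]);z0=p[2]
for z in (.23,z0):
  p[2]=z;print(p,row(p,q))
E
```

```text
t 31.43 dp_mm [-0.7  1.7 -0.7] dang [-0.  0. -0.] F [ 1.6  1.  -0.3] w 0.552 pos [0.4513 0.1565 0.2295] j [-0.79 -0.    0.37  1.86  0.    1.28 -0.41]
[0.4183 0.342  0.23  ] [188.0, -30.0, 0.0, 0.0, 0.0, 0.0]
[0.4183 0.342  0.0295] [188.0, -30.0, 200.5, 0.0, 0.0, 0.0]
```

Emit:
{"op": "play_rows", "data": {"plan": [[[60,-10,0,0,0,0,0.55],[120,-19,15,0,0,0,0.55],[170,-27,60,0,0,0,0.55],[188,-30,110,0,0,0,0.55],[188,-30,150,0,0,0,0.55],[188,-30,180,0,0,0,0.55],[188,-30,200,0,0,0,0.55],[188,-30,200,0,0,0,0.55]]]}}

```text
time: 32.42
position: [0.4175, 0.341, 0.028]
orientation: [0.0, 0.7, 0.714, -0.002]
contact_force: [0.1, 0.3, 0.7]
grip_width: 0.546
```

Emit:
{"op": "play_rows", "data": {"plan": [[[0,0,0,0,0,0,0.55],[0,0,0,0,0,0,0.2],[0,0,0,0,0,0,0.2],[0,0,0,0,0,0,0.2],[0,0,0,0,0,0,0.2]]], "force": 30}}

```text
time: 33.05
position: [0.4181, 0.3422, 0.0299]
orientation: [-0.0, 0.7, 0.714, -0.0]
contact_force: [-3.6, -0.8, 6.1]
grip_width: 0.285
```

```bash
python3 - <<'E'
from plan import *
did([188,-30,200,0,0,0]);stat()
E
```

```text
t 33.05 dp_mm [-0.1  0.  -0.4] dang [ 0. -0.  0.] F [-3.6 -0.8  6.1] w 0.285 pos [0.4181 0.3422 0.0299] j [-0.94  0.37  0.2   1.9  -0.09  0.88 -0.68]
```

Emit:
{"op": "play_rows", "data": {"plan": [[[0,0,-5,0,0,0,0.2],[0,0,-20,0,0,0,0.2],[0,0,-45,0,0,0,0.2],[0,0,-75,0,0,0,0.2],[0,0,-110,0,0,0,0.2],[0,0,-145,0,0,0,0.2],[0,0,-175,0,0,0,0.2],[0,0,-195,0,0,0,0.2]]]}}

```text
time: 34.05
position: [0.4189, 0.3421, 0.2271]
orientation: [0.0, 0.701, 0.714, 0.001]
contact_force: [0.3, 0.6, -2.6]
grip_width: 0.288
```

```bash
python3 - <<'E'
from plan import *
did([0,0,-195,0,0,0]);stat()
g=[-.002,0,.0268]
p,q=tcp_spout(mouth-ey*.10+[0,0,.07],81.6,0,g);print(p,row(p,q))
E
```

```text
t 34.05 dp_mm [ 0.5 -0.1  1.9] dang [-0.1  0.1  0. ] F [ 0.3  0.6 -2.6] w 0.288 pos [0.4189 0.3421 0.2271] j [-0.97  0.15  0.23  1.71 -0.03  1.28 -0.72]
[ 0.49303686 -0.15949742  0.1992    ] [-503.0, 65.0, 26.0, 0.0, 0.0, 9.5]
```

Emit:
{"op": "play_rows", "data": {"plan": [[[-10,1,0,0,0,0,0.2],[-35,4,0,0,0,0,0.2],[-70,9,0,0,0,1,0.2],[-105,14,0,0,0,2,0.2],[-142,18,0,0,0,3,0.2],[-179,23,0,0,0,4,0.2],[-216,28,0,0,0,5,0.2],[-253,33,0,0,0,5,0.2]]]}}

```text
time: 35.05
position: [0.4555, 0.0858, 0.224]
orientation: [-0.0, 0.732, 0.681, -0.001]
contact_force: [1.4, 0.5, -2.2]
grip_width: 0.281
```

```bash
python3 - <<'E'
from plan import *
did([-253,33,0,0,0,5])
g=[-.002,0,.0268]
p,q=tcp_spout(mouth-ey*.10+[0,0,.07],81.6,0,g);print(p,row(p,q))
E
```

```text
[ 0.49303686 -0.15949742  0.1992    ] [-246.5, 54.0, 26.0, 0.0, 0.0, 4.5]
```

Emit:
{"op": "play_rows", "data": {"plan": [[[-36,8,2,0,0,1,0.2],[-74,16,6,0,0,2,0.2],[-112,25,10,0,0,3,0.2],[-150,33,15,0,0,4,0.2],[-186,41,20,0,0,4.5,0.2],[-220,48,24,0,0,4.5,0.2],[-241,53,26,0,0,4.5,0.2],[-246.5,54,26,0,0,4.5,0.2]]]}}

```text
time: 36.05
position: [0.4913, -0.163, 0.1981]
orientation: [-0.0, 0.759, 0.651, -0.001]
contact_force: [-0.4, 1.3, -3.0]
grip_width: 0.282
```

Emit:
{"op": "play_rows", "data": {"plan": [[[0,0,0,0,0,0,0.2]]]}}

```text
time: 36.17
position: [0.4923, -0.1604, 0.1985]
orientation: [-0.0, 0.758, 0.653, -0.0]
contact_force: [-0.4, 0.5, -2.1]
grip_width: 0.283
```

```bash
python3 - <<'E'
from plan import *
did([-246.5,54,26,0,0,4.5]);stat()
g=[-.002,0,.0268]
grab("top","t22",(320,210,130,80),6)
print("pred",r.state()["position"]+scoopR(81.6,0).apply(np.array([.084,0,.0336])-g))
z=r.state()["position"][2]-.0268+.0096
print("lip bottom at earlier px",[onz("top",(320+u/6-.4,210+v/6-.4),z) for u,v in ((474,332),(466,402))])
E
```

```text
t 36.17 dp_mm [-1.  -0.7 -0.8] dang [0.  0.  0.1] F [-0.4  0.5 -2.1] w 0.283 pos [ 0.4923 -0.1604  0.1985] j [-0.43  0.13  0.72  1.83 -0.09  1.22  0.17]
pred [ 0.50519829 -0.07456317  0.2053808 ]
lip bottom at earlier px [array([ 0.51911055, -0.07486212,  0.1813808 ]), array([ 0.49418704, -0.07194145,  0.1813808 ])]
```

View pics/t22.png

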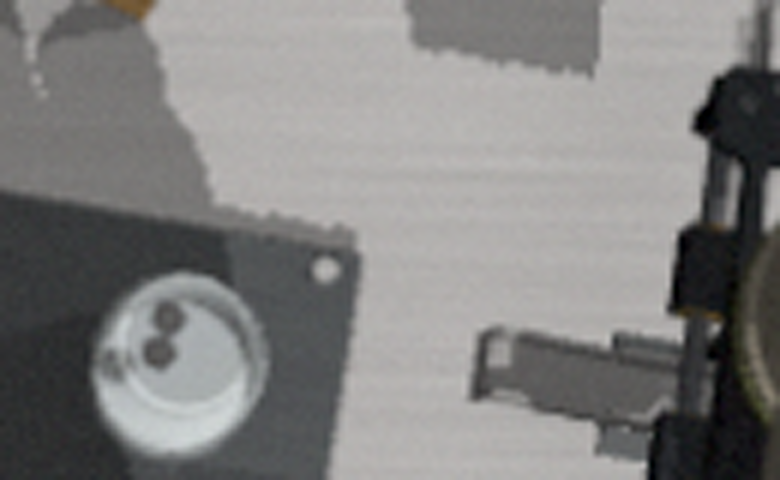

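```bash
python3 - <<'E'
from pour import *
g=[0,0,.0268]
pour(g,.001)
E
```

```text
rest [94.0, 1.0, 61.0, 0.0, 0.0, 0.0] [ 0.50784223 -0.06665948  0.1382    ]
4 [1.0, 0.0, -5.5, 0.0, -4.0, 0.0]
8 [2.5, 0.0, -10.5, 0.0, -8.0, 0.0]
11 [4.5, 0.0, -14.5, 0.0, -11.0, 0.0]
13 [5.0, 0.0, -17.0, 0.0, -13.0, 0.0]
15 [6.5, 0.0, -19.0, 0.0, -15.0, 0.0]
17 [8.0, 0.0, -21.5, 0.0, -17.0, 0.0]
19 [9.0, 0.0, -23.5, 0.0, -19.0, 0.0]
22 [10.5, 0.0, -27.0, 0.0, -22.0, 0.0]
27 [14.5, 0.0, -33.0, 0.0, -27.0, 0.0]
32 [19.0, 0.0, -39.0, 0.0, -32.0, 0.0]
37 [23.5, 0.0, -44.0, 0.0, -37.0, 0.0]
42 [29.0, 0.0, -49.0, 0.0, -42.0, 0.0]
46 [33.5, 0.0, -53.0, 0.0, -46.0, 0.0]
```

Emit:
{"op": "play_rows", "data": {"plan": [[[10,0,3,0,0,0,0.2],[35,0,15,0,0,0,0.2],[65,1,30,0,0,0,0.2],[88,1,39,0,0,0,0.2],[94,1,40,0,0,0,0.2],[94,1,47,0,0,0,0.2],[94,1,55,0,0,0,0.2],[94,1,61,0,0,0,0.2]]]}}

```text
time: 37.22
position: [0.5077, -0.0679, 0.1372]
orientation: [0.0, 0.758, 0.653, -0.0]
contact_force: [0.2, 0.6, -1.8]
grip_width: 0.282
```

Emit:
{"op": "play_rows", "data": {"plan": [[[0,0,0,0,0,0,0.2],[0,0,0,0,0,0,0.2]]]}}

```text
time: 37.48
position: [0.5081, -0.0673, 0.1379]
orientation: [0.0, 0.757, 0.653, -0.0]
contact_force: [0.4, -1.2, -2.8]
grip_width: 0.282
```

```bash
python3 - <<'E'
from plan import *
did([94,1,61,0,0,0]);stat()
grab("top","t23",(310,215,100,80),7)
E
```

```text
t 37.48 dp_mm [ 0.1 -0.4 -0.4] dang [-0. -0.  0.] F [ 0.4 -1.2 -2.8] w 0.282 pos [ 0.5081 -0.0673  0.1379] j [-0.54  0.18  0.64  1.91 -0.12  1.09  0.01]
```

View pics/t23.png

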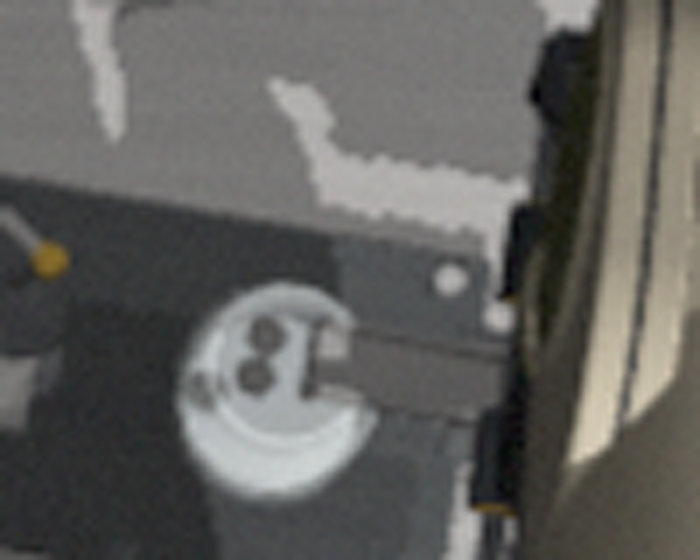

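C's lip is inside the mouth at (313,362), as before. I tip it.

Emit:
{"op": "play_rows", "data": {"plan": [[[1,0,-5.5,0,-4,0,0.2],[2.5,0,-10.5,0,-8,0,0.2],[4.5,0,-14.5,0,-11,0,0.2],[5,0,-17,0,-13,0,0.2],[6.5,0,-19,0,-15,0,0.2],[8,0,-21.5,0,-17,0,0.2],[9,0,-23.5,0,-19,0,0.2],[10.5,0,-27,0,-22,0,0.2]]]}}

```text
time: 38.52
position: [0.5094, -0.057, 0.1649]
orientation: [0.125, 0.743, 0.641, -0.146]
contact_force: [0.4, 0.5, -2.8]
grip_width: 0.287
```

```bash
python3 - <<'E'
from plan import *
did([10.5,0,-27,0,-22,0]);stat()
m=mouth+ex*.001;g=[0,0,.0268]
for th,d,z in ((27,4.5,4.5),(32,4,4),(37,4,3.5),(42,3.5,3),(46,3,3)):
    print(th,row(*tcp_spout(m-ey*d/1e3+[0,0,z/1e3],81.6,th,g)))
E
```

```text
t 38.52 dp_mm [-0.1 -0.5 -0.4] dang [ 0.  -0.1  0.1] F [ 0.4  0.5 -2.8] w 0.287 pos [ 0.5094 -0.057   0.1649] j [-0.76  0.23  0.62  1.85  0.25  1.23 -0.4 ]
27 [1.5, 0.0, -7.5, 0.0, -5.0, 0.0]
32 [3.5, 0.0, -14.0, 0.0, -10.0, 0.0]
37 [6.0, 0.0, -21.0, 0.0, -15.0, 0.0]
42 [9.0, 0.0, -27.5, 0.0, -20.0, 0.0]
46 [12.0, 0.0, -33.0, 0.0, -24.0, 0.0]
```

Emit:
{"op": "play_rows", "data": {"plan": [[[1.5,0,-7.5,0,-5,0,0.2],[3.5,0,-14,0,-10,0,0.2],[6,0,-21,0,-15,0,0.2],[9,0,-27.5,0,-20,0,0.2],[12,0,-33,0,-24,0,0.2],[12,0,-33,0,-24,0,0.2],[12,0,-33,0,-24,0,0.2],[12,0,-33,0,-24,0,0.2]]]}}

```text
time: 39.52
position: [0.5129, -0.0343, 0.1911]
orientation: [0.255, 0.698, 0.601, -0.296]
contact_force: [-0.4, -0.4, -2.9]
grip_width: 0.283
```

```bash
python3 - <<'E'
from plan import *
did([12,0,-33,0,-24,0]);stat()
grab("scene","s24",(250,190,70,90),6)
m=mouth+ex*.001;g=[0,0,.0268]
for th,d,z in ((38,4,4),(30,4,5),(22,5,6),(14,6,7.5),(7,7,8.5),(0,8,10)):
    print(th,row(*tcp_spout(m-ey*d/1e3+[0,0,z/1e3],81.6,th,g)))
E
```

```text
t 39.52 dp_mm [-0.1 -1.  -0.3] dang [0.  0.1 0.1] F [-0.4 -0.4 -2.9] w 0.283 pos [ 0.5129 -0.0343  0.1911] j [-0.93  0.42  0.6   1.76  0.47  1.45 -0.63]
38 [-1.0, 0.0, 12.0, 0.0, 8.0, 0.0]
30 [0.0, 0.0, 22.5, 0.0, 16.0, 0.0]
22 [2.0, 0.0, 34.0, 0.0, 24.0, 0.0]
14 [5.0, 0.0, 44.5, 0.0, 32.0, 0.0]
7 [9.5, 0.0, 53.0, 0.0, 39.0, 0.0]
0 [14.0, 0.0, 60.5, 0.0, 46.0, 0.0]
```

View pics/s24.png

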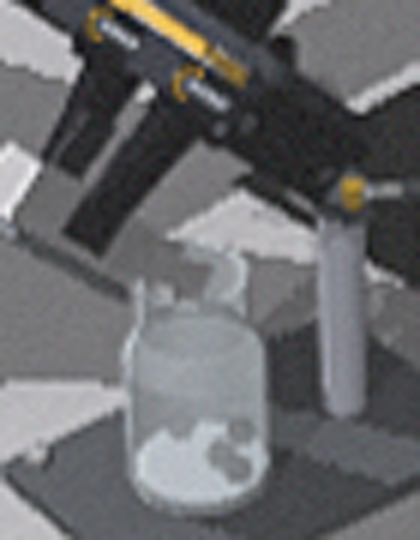

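A fourth ball appears at the jar's back left, about (180,425). I level.

Emit:
{"op": "play_rows", "data": {"plan": [[[-1,0,12,0,8,0,0.2],[0,0,22.5,0,16,0,0.2],[2,0,34,0,24,0,0.2],[5,0,44.5,0,32,0,0.2],[9.5,0,53,0,39,0,0.2],[14,0,60.5,0,46,0,0.2],[14,0,60.5,0,46,0,0.2],[14,0,60.5,0,46,0,0.2]]]}}

```text
time: 40.58
position: [0.508, -0.0665, 0.1389]
orientation: [0.001, 0.757, 0.653, -0.001]
contact_force: [0.1, 0.3, -1.4]
grip_width: 0.284
```

```bash
python3 - <<'E'
from plan import *
did([14,0,60.5,0,46,0]);stat()
g=[0,0,.0268]
grab("top","t25",(310,215,100,80),7)
p=place(-1,g,.1);print(p[0],row(*p))
E
```

```text
t 40.58 dp_mm [ 0.   0.2 -0.3] dang [-0.  -0.1 -0. ] F [ 0.1  0.3 -1.4] w 0.284 pos [ 0.508  -0.0665  0.1389] j [-0.53  0.18  0.63  1.91 -0.12  1.09 -0.  ]
[ 0.4559935 -0.3243785  0.1268   ] [-262.5, -14.0, 12.5, 0.0, 0.0, -5.3]
```

View pics/t25.png

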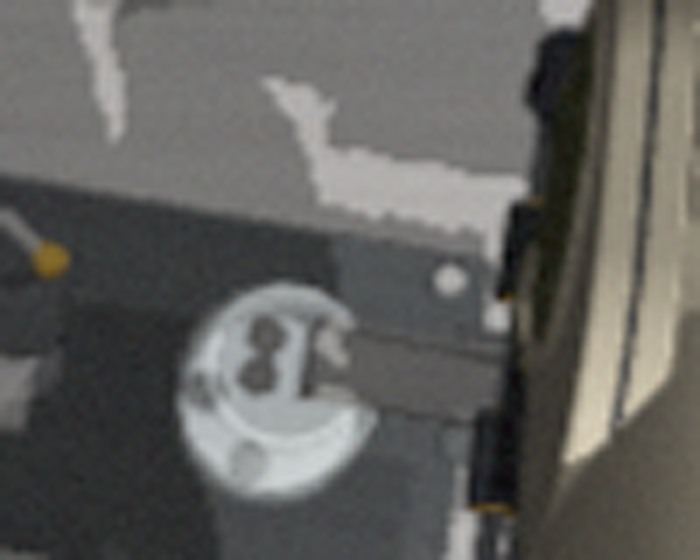

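The jar now shows four balls: (262,335), (258,375), (203,388) and (245,460). That matches the counts seen at the start. C goes to the last tray slot.

Emit:
{"op": "play_rows", "data": {"plan": [[[0,0,-12,0,0,0,0.2],[0,0,-35,0,0,0,0.2],[-25,-1,-45,0,0,0,0.2],[-80,-4,-40,0,0,-1.5,0.2],[-138,-7,-28,0,0,-3,0.2],[-195,-10,-15,0,0,-4.5,0.2],[-245,-13,0,0,0,-5.3,0.2],[-262.5,-14,12.5,0,0,-5.3,0.2]]]}}

```text
time: 41.62
position: [0.4548, -0.3273, 0.1268]
orientation: [0.001, 0.727, 0.687, -0.001]
contact_force: [0.2, -0.1, -2.2]
grip_width: 0.288
```

Emit:
{"op": "play_rows", "data": {"plan": [[[0,0,25,0,0,0,0.2],[0,0,55,0,0,0,0.2],[0,0,80,0,0,0,0.2],[0,0,91,0,0,0,0.2],[0,0,95,0,0,0,0.2],[0,0,96,0,0,0,0.2],[0,0,97,0,0,0,0.2],[0,0,97,0,0,0,0.2]]]}}

```text
time: 42.62
position: [0.4563, -0.3247, 0.0309]
orientation: [0.0, 0.726, 0.688, 0.0]
contact_force: [-2.7, 3.6, 9.4]
grip_width: 0.285
```

```bash
python3 - <<'E'
from plan import *
did([-262.5,-14,12.5,0,0,-5.3]);did([0,0,97,0,0,0]);stat()
E
```

```text
t 42.62 dp_mm [ 0.6 -0.3  1.1] dang [-0.1  0.   0. ] F [-2.7  3.6  9.4] w 0.285 pos [ 0.4563 -0.3247  0.0309] j [-0.04  0.48  0.7   1.87 -0.39  0.93  0.79]
```

Emit:
{"op": "play_rows", "data": {"plan": [[[0,0,-0.5,0,0,0,0.55],[0,0,-0.5,0,0,0,0.55],[0,0,-0.5,0,0,0,0.55],[0,0,-30,0,0,0,0.55],[0,0,-80,0,0,0,0.55],[0,0,-140,0,0,0,0.3],[0,0,-195,0,0,0,0]]]}}

```text
time: 43.5
position: [0.4555, -0.3246, 0.2264]
orientation: [0.0, 0.726, 0.687, -0.0]
contact_force: [0.5, -1.2, -0.4]
grip_width: 0.403
```

```bash
python3 - <<'E'
from plan import *
did([0,0,-195,0,0,0]);stat()
grab("scene","s27",(110,180,250,200),3.2)
grab("top","t27",(280,190,250,150),3.2)
for u in ((0,0),):pass
E
```

```text
t 43.50 dp_mm [-0.2 -0.2  1.6] dang [-0. -0.  0.] F [ 0.5 -1.2 -0.4] w 0.403 pos [ 0.4555 -0.3246  0.2264] j [-0.17  0.24  0.83  1.69 -0.18  1.29  0.64]
```

View pics/s27.png

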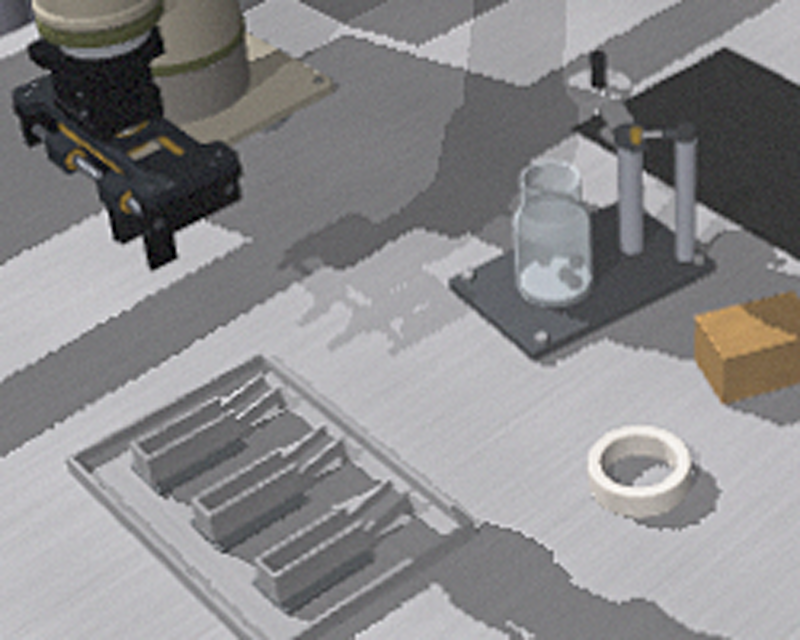

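View pics/t27.png

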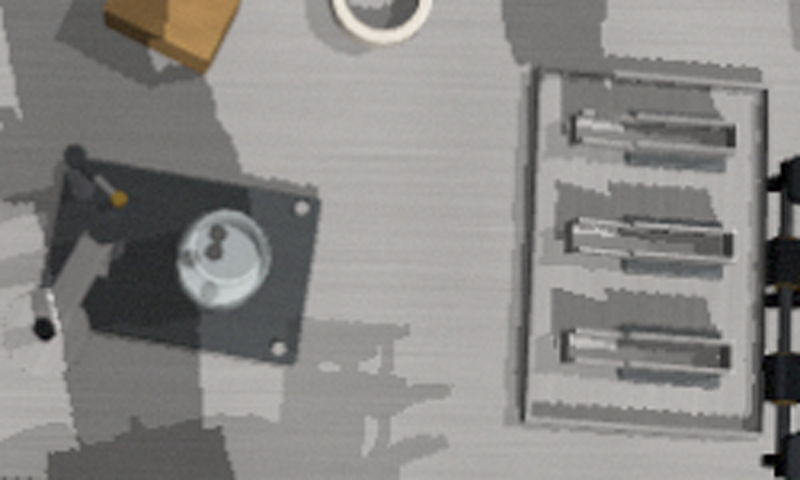

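```bash
cat > shut.py <<'E'
from plan import *
def pk(a,off,z=.165):
    p=piv+.085*(-np.sin(a)*ex-np.cos(a)*ey)-off*(np.cos(a)*ex-np.sin(a)*ey); p[2]=z; return p
E
python3 - <<'E'
from shut import *
o=onz("top",(280+44/3.2-.4,190+326/3.2-.4),.166);d=o-piv;print("peg",o,"a",np.arctan2(-(d@ex),-(d@ey)),np.hypot(d@ex,d@ey))
q=tool(81.6);s=pk(1.9,.036,.226)
print(pk(1.9,0),s,row(s,q)); 
w=np.array([.50,-.05,.226]);print(row(w,q),row(s,q,(w,q)))
B=(s,q)
for a,off in ((1.9,.036),(1.9,.018),(1.8,.016),(1.7,.016),(1.6,.016),(1.5,.016),(1.4,.016),(1.3,.016),(1.2,.016),(1.1,.016),(1.0,.016),(.9,.016),(.8,.016),(.7,.016)): print(a,row(pk(a,off),q,B))
E
```

```text
peg [0.45963305 0.14749051 0.166     ] a 1.9120443393205868 0.08286981182179662
[0.4572677  0.14758885 0.165     ] [0.47378825 0.17957689 0.226     ] [504.0, -9.5, -1.5, 0.0, 0.0, 5.3]
[276.5, 29.5, -1.0, 0.0, 0.0, 5.3] [223.5, -59.5, 0.0, 0.0, 0.0, 0.0]
1.9 [0.0, 0.0, 61.0, 0.0, 0.0, 0.0]
1.9 [-17.0, -6.0, 61.0, 0.0, 0.0, 0.0]
1.8 [-26.5, -10.5, 61.0, 0.0, 0.0, 0.0]
1.7 [-34.5, -13.5, 61.0, 0.0, 0.0, 0.0]
1.6 [-43.0, -15.5, 61.0, 0.0, 0.0, 0.0]
1.5 [-51.5, -17.0, 61.0, 0.0, 0.0, 0.0]
1.4 [-60.0, -17.5, 61.0, 0.0, 0.0, 0.0]
1.3 [-69.0, -17.5, 61.0, 0.0, 0.0, 0.0]
1.2 [-77.5, -16.5, 61.0, 0.0, 0.0, 0.0]
1.1 [-86.0, -14.5, 61.0, 0.0, 0.0, 0.0]
1.0 [-94.0, -11.5, 61.0, 0.0, 0.0, 0.0]
0.9 [-102.0, -8.0, 61.0, 0.0, 0.0, 0.0]
0.8 [-109.5, -3.5, 61.0, 0.0, 0.0, 0.0]
0.7 [-116.5, 1.5, 61.0, 0.0, 0.0, 0.0]
```

All three scoops stand empty in the tray, at (655,135), (650,240) and (645,350) in the top crop. The gate reads 1.91 rad open. I move to the far side of the peg to shut it.

Emit:
{"op": "play_rows", "data": {"plan": [[[58,8,0,0,0,0,0],[116,14,0,0,0,1,0],[174,20,0,0,0,2,0],[232,25,0,0,0,4,0],[290,25,0,0,0,5.3,0],[348,16,0,0,0,5.3,0],[406,6,0,0,0,5.3,0],[455,-2,0,0,0,5.3,0]]]}}

```text
time: 44.6
position: [0.4778, 0.1322, 0.224]
orientation: [-0.0, 0.757, 0.654, -0.0]
contact_force: [0.6, 0.0, 0.3]
grip_width: 0.004
```

```bash
python3 - <<'E'
from shut import *
did([455,-2,0,0,0,5.3]);stat()
q=tool(81.6);print(row(pk(1.9,.036,.225),q),row(pk(1.9,.036,.165),q))
E
```

```text
t 44.60 dp_mm [-0.6  2.1 -0.7] dang [-0.  0. -0.] F [0.6 0.  0.3] w 0.004 pos [0.4778 0.1322 0.224 ] j [-0.8   0.04  0.45  1.83 -0.02  1.27 -0.49]
[48.5, -12.0, -0.5, 0.0, 0.0, 0.0] [48.5, -12.0, 59.5, 0.0, 0.0, 0.0]
```

Emit:
{"op": "play_rows", "data": {"plan": [[[48,-12,0,0,0,0,0],[48,-12,0,0,0,0,0],[48,-12,30,0,0,0,0],[48,-12,59.5,0,0,0,0],[48,-12,59.5,0,0,0,0],[48,-12,59.5,0,0,0,0]]]}}

```text
time: 45.35
position: [0.4742, 0.1789, 0.1657]
orientation: [0.0, 0.757, 0.653, 0.0]
contact_force: [1.4, -0.4, 0.8]
grip_width: 0.005
```

Emit:
{"op": "play_rows", "data": {"plan": [[[-17,-6,0,0,0,0,0],[-26.5,-10.5,0,0,0,0,0],[-34.5,-13.5,0,0,0,0,0],[-43,-15.5,0,0,0,0,0],[-51.5,-17,0,0,0,0,0],[-60,-17.5,0,0,0,0,0],[-69,-17.5,0,0,0,0,0],[-77.5,-16.5,0,0,0,0,0]]]}}

```text
time: 46.35
position: [0.4463, 0.1044, 0.1648]
orientation: [0.0, 0.757, 0.653, 0.0]
contact_force: [4.1, 3.3, 0.5]
grip_width: 0.004
```

```bash
python3 - <<'E'
from shut import *
did([48,-12,59.5,0,0,0]);did([-77.5,-16.5,0,0,0,0]);stat()
grab("scene","s30",(220,180,120,100),6)
q=tool(81.6)
for a in (1.1,1.0,.9,.8,.7,.6):print(a,row(pk(a,.016),q))
E
```

```text
t 46.35 dp_mm [ 0.4 -0.7 -0.4] dang [-0.1  0.   0. ] F [4.1 3.3 0.5] w 0.004 pos [0.4463 0.1044 0.1648] j [-0.79  0.    0.46  2.   -0.    1.14 -0.47]
1.1 [-8.0, 2.5, 0.5, 0.0, 0.0, 0.0]
1.0 [-16.0, 5.0, 0.5, 0.0, 0.0, 0.0]
0.9 [-24.0, 9.0, 0.5, 0.0, 0.0, 0.0]
0.8 [-31.5, 13.5, 0.5, 0.0, 0.0, 0.0]
0.7 [-38.5, 18.5, 0.5, 0.0, 0.0, 0.0]
0.6 [-45.0, 24.0, 0.5, 0.0, 0.0, 0.0]
```

View pics/s30.png

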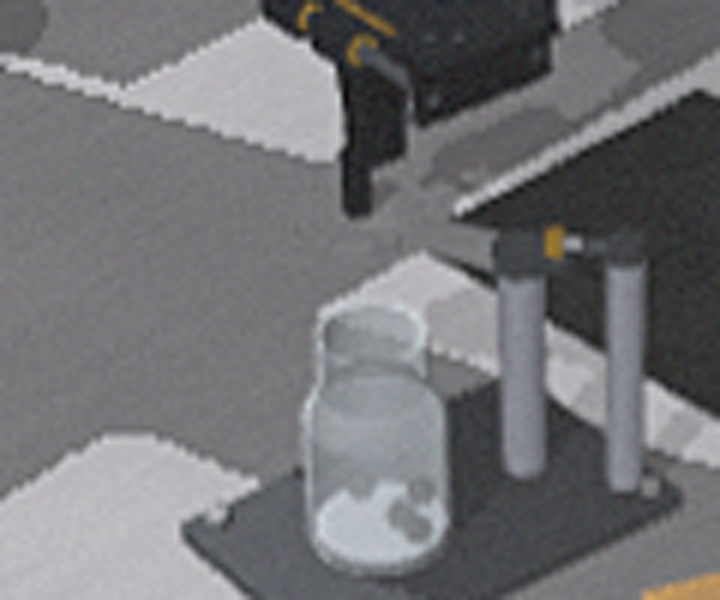

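The peg, at (355,190), is moving ahead of the finger. I keep pushing along the arc.

Emit:
{"op": "play_rows", "data": {"plan": [[[-8,2.5,0,0,0,0,0],[-16,5,0,0,0,0,0],[-24,9,0,0,0,0,0],[-31.5,13.5,0,0,0,0,0],[-38.5,18.5,0,0,0,0,0],[-38.5,18.5,0,0,0,0,0],[-38.5,18.5,0,0,0,0,0]]]}}

```text
time: 47.28
position: [0.4586, 0.0643, 0.1646]
orientation: [-0.0, 0.757, 0.653, -0.0]
contact_force: [-0.4, -0.8, -0.8]
grip_width: 0.006
```

```bash
python3 - <<'E'
from shut import *
did([-38.5,18.5,0,0,0,0]);stat()
grab("scene","s31",(220,180,120,100),6)
E
```

```text
t 47.27 dp_mm [-0.   0.  -0.7] dang [-0. -0.  0.] F [-0.4 -0.8 -0.8] w 0.006 pos [0.4586 0.0643 0.1646] j [-0.74  0.01  0.51  1.99 -0.01  1.14 -0.37]
```

View pics/s31.png

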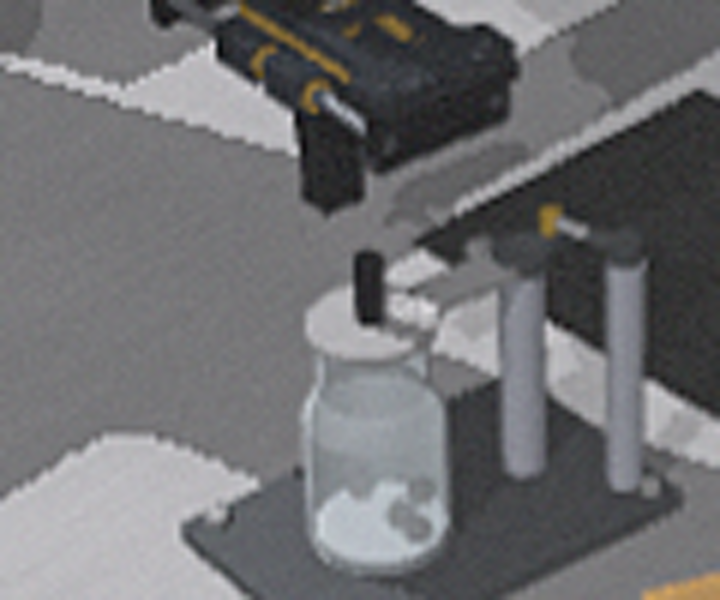

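The gate snapped shut: the disc is over the mouth at (368,320) and the four balls are still in the jar. I rise, clear the view and check everything.

Emit:
{"op": "play_rows", "data": {"plan": [[[0,0,-40,0,0,0,0],[0,0,-90,0,0,0,0],[60,0,-110,0,0,0,0],[120,0,-110,0,0,0,0],[180,0,-110,0,0,0,0],[230,0,-110,0,0,0,0],[230,0,-110,0,0,0,0]]]}}

```text
time: 48.2
position: [0.4908, 0.2964, 0.2733]
orientation: [-0.0, 0.755, 0.656, -0.001]
contact_force: [0.1, -1.4, -0.7]
grip_width: 0.005
```

```bash
python3 - <<'E'
from shut import *
did([230,0,-110,0,0,0]);stat()
grab("scene","s32",None,1.25)
grab("top","t32",None,1.25)
im=cv2.imread("pics/t32_full.png"); old=cv2.imread("pics/top0.png")
def cen(i,lo,hi,box):
    x,y,w,h=box;m=cv2.inRange(cv2.cvtColor(i[y:y+h,x:x+w],cv2.COLOR_BGR2HSV),lo,hi);M=cv2.moments(m,True);return x+M['m10']/M['m00'],y+M['m01']/M['m00']
for i in(old,im): print("carton",cen(i,(8,100,50),(22,255,255),(300,160,65,60)),"tape",cen(i,(0,0,200),(40,60,255),(375,165,50,45)),"peg",cen(i,(0,0,0),(180,255,25),(340,255,20,20)))
E
```

```text
t 48.20 dp_mm [-1.4  4.6 -1.9] dang [ 0.1 -0.1 -0.4] F [ 0.1 -1.4 -0.7] w 0.005 pos [0.4908 0.2964 0.2733] j [-0.92  0.2   0.35  1.56 -0.07  1.39 -0.71]
carton (333.1101101101101, 192.19219219219218) tape (399.45387453874537, 187.44649446494464) peg (350.375, 266.375)
carton (333.0810810810811, 192.2082082082082) tape (399.6203007518797, 187.3984962406015) peg (350.3636363636364, 265.72727272727275)
```

View pics/s32.png

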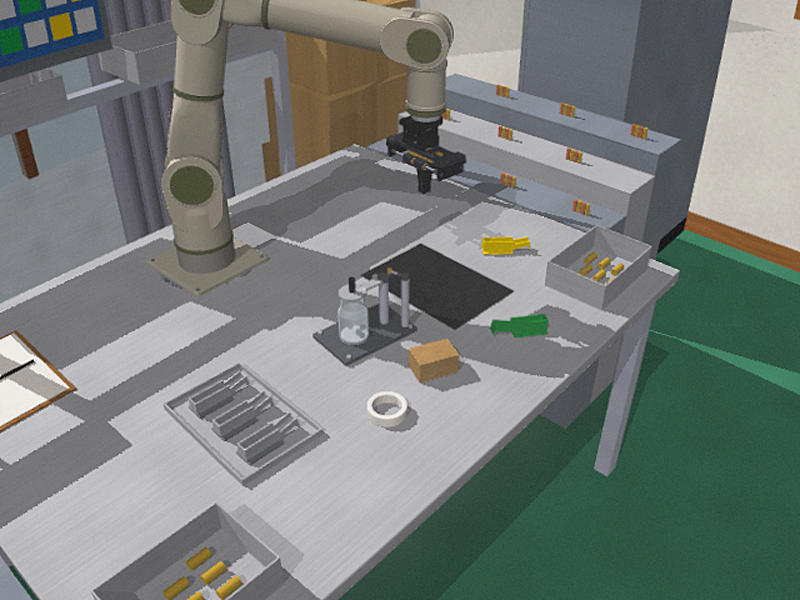

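View pics/t32.png

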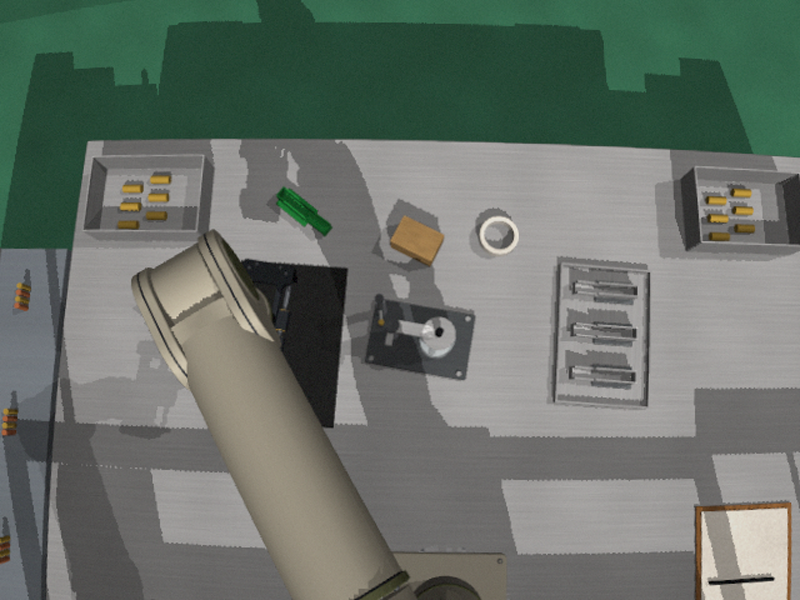

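Everything stands as asked. I take one close look at the tray for leftover balls while the arm settles.

Emit:
{"op": "play_rows", "data": {"plan": [[[0,0,0,0,0,0,0],[0,0,0,0,0,0,0],[0,0,0,0,0,0,0]]]}}

```text
time: 48.68
position: [0.4925, 0.2912, 0.2749]
orientation: [-0.0, 0.757, 0.653, 0.0]
contact_force: [0.2, -0.1, -0.3]
grip_width: 0.005
```

```bash
python3 - <<'E'
from plan import *
crop("tz",cv2.imread("pics/t32_full.png"),(435,200,95,130),4.5)
E
```

```text
(no output)
```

View pics/tz.png

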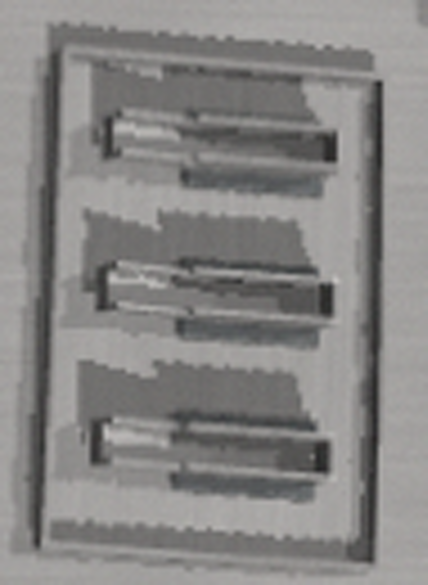

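```bash
python3 - <<'E'
from plan import *
a=r.read_camera("top")[:,:,::-1]; b=cv2.imread("pics/t27_full.png")
x=np.vstack([cv2.resize(i[285:320,450:515],None,fx=11,fy=8,interpolation=cv2.INTER_CUBIC) for i in (a,b)])
cv2.imwrite("pics/cz.png",cv2.convertScaleAbs(x,alpha=1.5))
E
```

```text
(no output)
```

View pics/cz.png

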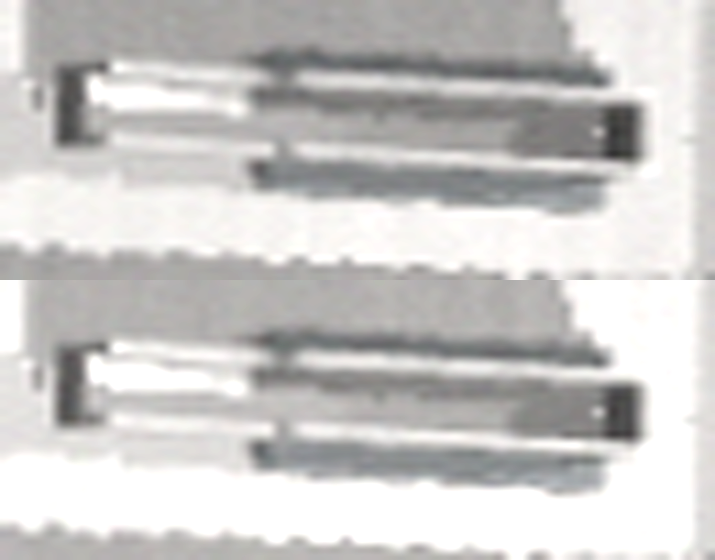

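The enlarged channel of C is flat and empty; the dark patch at its back end is shadow on the end wall. I hand in.

```bash
python3 -c "
from workcell import r
print(r.hand_in())"
```

```text
the job is handed in; nothing more can be done
None
```

I did the whole job in order and handed it in at about 49 s of the 208 s allowed.

- **Gate:** I pushed it until it snapped open. After the last pour I pushed it back and it snapped shut. The final pictures show the disc over the mouth and the peg back within a pixel of where it started.
- **Pouring:** All three scoops held balls (two, one and one). Each was carried level, its lip set inside the mouth, tipped to 46°, levelled and lifted out. The jar shows four balls, which matches the count I saw at the start.
- **Scoops:** All three stand upright and look empty on the returns tray floor.
- **Bystanders:** The carton and tape roll did not move (less than 0.2 pixel). I did not touch the green and yellow look-alikes.

The two cameras disagreed by a few millimetres on where the first scoop sat in the grip. I traced this mostly to using the wrong edge height in the top view and corrected for it. The largest force I read was about 10 N, when setting a scoop down. No check failed at the end.

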